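# Book a carton in with the hand scanner and hang the scanner up

### The arm

A 7-joint arm with a two-finger parallel gripper is mounted at the origin on the work surface. World frame = base frame: x ahead of the robot, y to its left, z up, the work surface at z = 0. Lengths are in m, angles in degrees, forces in N, time in s.
With the tool pointing down it reaches from about 0.35 to 0.9 m from the base axis. Payload 7.2 kg.
Tool frame: the origin (TCP) lies at the very end of the fingers, on their centre line; the grasp point (between the pads) lies 19 mm behind it (manip.pinch_z is the z of the grasp point in the tool frame, in m); z points along the fingers, y is the direction in which the jaws open and shut (so a half turn about z gives the same grasp; the last joint's range is limited). The gripper opens to 85 mm and grips with 20 to 120 N. Pads are 22 mm wide; open, the fingers measure 114 mm over their backs; the gripper's body (76 mm by 85 mm) begins 54 mm behind the grasp point. The pads swing forward as they close: fully open they stand 13 mm farther back than shut.
Start: joints at [-73.694, 23.554, -0.728, 91.456, 0.321, 64.991, -4.71], TCP at [0.216, 0.587, 0.231] pointing down, gripper open.
Joint ranges: [-169.25, 169.25], [-16.82, 113.86], [-84.01, 82.57], [7.8, 145.47], [-59.2, 239.2], [7.22, 106.19], [-163.78, 163.78]. Speed limits (degrees/s): [136.94, 136.94, 172.46, 172.46, 180, 180, 180].

### API

Orientations are given as [roll, pitch, yaw] about the fixed x, y, z axes, in that order (R = Rz(yaw) Ry(pitch) Rx(roll)).
In Python, from station import manip gives the robot as it stands.
- The arm moves only by the tool play_rows, never from a script. Its argument "commands" is a list of rows, each a list of 7 numbers: the shift along the tool's x, y, z in mm, then the turn, a rotation vector about the tool's x, y, z in degrees, then the closure, from 0 (fully open) to 1 (shut). A call has 1 to 20 rows; each row shifts and turns the pose as measured when the row begins, along the tool's axes as they then stand; what a row does not reach is not made up. A row lasts 1/8 s, in which the tool goes at most 62.5 mm and 10.7 degrees, less where a joint would pass 70% of its speed; a pose out of reach is approached as far as the arm can. A call is refused whole if a number of a shift passes 62.5 or a number of a turn 10.7, either way. A call with a gripper value outside its range is refused whole. The fingers move at their own pace and stop on an object; the grip force is fixed at half the most. Time passes only in rows, so rows that do not move let the fingers close. It gives the time, the measured TCP pose, the force and the opening at its end, in the units of the state.
- manip.get_state(): the state, without advancing time (a new reading comes with each control period).
- manip.capture(name): name is "side" or "top" or "wrist"; returns a dict with "image" (384x512x3 uint8, blue, green, red), "camera_matrix" (3x3 intrinsics, pixels), "R" (3x3) and "t" (3): a world point X has camera coordinates R X + t. Camera axes: x right, y down, z forward; pixel columns grow to the right and rows downward; lengths in m; the calibration is good to about 2 mm. A picture is of the moment at which its call begins. There is no depth.
- manip.finish_job(): hands the job in, once; it reports no verdict.
Trained networks look in a picture, given as the dict that the camera call returned (one of the last four; its "shot" number tells which), for a name from the list of things; names that differ only in an ending like _2 or _b are one class to them, and where a whole thing is asked for, a point or a joint stands for the part that bears it (a point fixed in the world has none). Each returns a list of dicts, best first, with "confidence" (0 to 1); they miss things now and then, are a little off and sometimes report something else, mostly with a low value. They report only what shows in the picture. A call takes as long as a camera call. They do not tell look-alikes from the thing itself.
- manip.boxes_of(picture, query): "centre" ([column, row] in pixels, amid what is visible of it).
The state is a dict: "time_s": time; "joints": joint angles; "joint_vel": joint speeds; "joint_efforts": joint torques, N m; "ee_pos": TCP position; "ee_rot": TCP orientation; "contact_force": force on the tool from outside, world axes, zero at the start; "wrist_torque": the same for the moment, N m; "gripper_width": finger opening in m.
Only numpy, scipy, OpenCV 4.12 (cv2) and the standard library are available. Lean on these libraries where they do the work, as an engineer would, in place of code of your own. Each camera call takes 0.05 s, during which the arm holds its last target.

### The job

Pick up the hand scanner and book in the tall carton: aim the scanner at the middle of the label on top of the tall carton, from about 9 cm away with the scan line lying along the label, and hold it still there for two seconds; then do the same with the label on the sloped tag holder. Finally hang the scanner by its eye on the peg of its stand and let go, so that it hangs there nose down. Leave the cartons and everything else on the bench where they stand.

Things in the scene. Friction and masses are not known exactly. Their poses are not given: they have to be found in the camera images.
- scanner_grip (a point): Loose grey-black hand scanner, 0.24 kg, 200 mm long, lying flat; this is its handle's middle, 17 mm above its flat underside. x along the handle towards the nose, y across, z up out of its back. Handle: straight bar 28 mm wide (y), 34 mm high, x -55 to +50 mm from here. Head at +x: block 54 mm wide, drooping 45 degrees, x 36 to 101 mm, up to 50 mm above this point.
- scanner_window (a point): Centre of the scanner's window, 88.5 mm along +x and 3 mm below the handle's middle. z is the beam: out of the window, 45 degrees down and forward when the scanner is level; y is the scan line. It reads a label whose middle is within 25 mm of the beam axis, 40-150 mm away, beam within 60 degrees of square to it, scan line within 20 degrees of its long side.
- scanner_eye (a point): Centre of the hanging eye at the scanner's tail: 77 mm along -x and 3 mm below the handle's middle. A flat ring, 46 mm outside, 32 mm hole, 8 mm thick; the hole runs along the scanner's z, straight through from back to underside.
- tall_label (a point): Middle of the label on the tall carton's top, 141 mm above the bench. White label with black bars, 100 x 70 mm. x along its long side, y along its short side, z up out of the label. The tall carton and the flat carton may change places.
- tag_label (a point): Middle of the label on the sloped face of the fixed tag holder (130 mm wide, about 80 mm high), about 50 mm above the bench. White label with black bars, 100 x 70 mm. x along its long side (level), z out of the label: up at 45 degrees and roughly towards the robot.
- peg_root (a point): Root of the steel peg on the front of the fixed scanner stand, 235 mm above the bench. z points along the peg from root to tip: upward and out, 35 degrees from vertical. The peg is 10 mm thick, 60 mm long from here, with a round tip. Behind the root (away from the peg's lean) is the post, 28 x 40 mm, 256 mm high, on a base plate 130 x 130 x 12 mm. y is level, across the post.
- tall_carton: Tall closed cardboard carton, 120 x 140 mm, 140 mm high, 1.6 kg; it is the one to book in. Origin at the centre of its underside.
- flat_carton: Flat closed cardboard carton, 130 x 165 mm, 60 mm high, also labelled on top; a bystander. Origin at the centre of its underside.
- tape_roll: Roll of tape lying flat, 96 mm across, 45 mm high; a bystander. Origin at the centre of its underside.
- tin: White lidded tin, 68 mm across, 85 mm high; a bystander. Origin at the centre of its underside.
Not all that is in view belongs to the job. What is shaped like the part that bears scanner_grip but orange or pink is not meant.

How it is judged:
By the outcome, as a careful person would: the job done as asked, in the order asked, and still so for the second after the job is handed in, with the robot touching nothing.
It also fails if it takes over 56 s, if anything falls off the work surface, if the arm or the gripper's body presses on something with over 40 N, if the wrist force passes 120 N, or if a joint passes its speed limit or range.

## Working session

There is one attempt and no reset: what is moved stays moved. The work goes in short steps, Python scripts to look and compute and a tool call to move; the robot and the scene stay as the last step left them, time stands still between calls to the robot, and variables do not carry over. Pictures are saved under pics/ and viewed, and the job is handed in when it is done.

Besides the shell and the picture viewer there is one more tool, called after ">>>" as name(argument=value, ...) on one line, values as JSON. play_rows: Moves the arm, as the interface text tells. Its arguments: {"type":"object","properties":{"commands":{"type":"array","items":{"type":"array","items":{"type":"number"}}}},"required":["commands"]}

```bash
ls; mkdir -p pics
python3 - <<'E'
from station import manip
import cv2,numpy as np,pickle
s=manip.get_state();print(s); print(manip.pinch_z)
for n in ["side","top","wrist"]:
    p=manip.capture(n);cv2.imwrite(f"pics/{n}0.png",p["image"]);pickle.dump(p,open(f"pics/{n}0.pkl","wb"))
    print(n,p["camera_matrix"].tolist(),np.round(p["R"],3).tolist(),np.round(p["t"],3).tolist())
    for q in ["scanner_grip","scanner_window","scanner_eye","tall_label","tag_label","peg_root","tall_carton","flat_carton","tape_roll","tin"]:
        print(q,[(np.round(b["centre"],1).tolist(),round(b["confidence"],2)) for b in manip.boxes_of(p,q)[:4]])
E
```

```text
pics
{'time_s': 0.0, 'joints': array([-73.69318489,  23.60098208,  -0.72798459,  91.50469815,
         0.32141633,  64.9916346 ,  -4.71029606]), 'joint_vel': array([ 0.00221844,  0.06377672, -0.04700744,  0.02751236,  0.07667238,
       -0.06086456,  0.0409922 ]), 'joint_efforts': array([ 1.73931053e-04, -6.00636506e+01,  6.81889839e-01, -2.99407893e+01,
        1.37701782e-02,  1.04361051e-02, -2.27884118e-05]), 'ee_pos': array([0.21582894, 0.58600782, 0.23043799]), 'ee_rot': array([-1.79905018e+02,  7.42763932e-03,  1.59786358e+02]), 'contact_force': array([ 0.23582516, -0.59418711,  0.80647233]), 'wrist_torque': array([0.01832682, 0.01610617, 0.01626527]), 'gripper_width': 0.08591838465372592}
-0.0187
side [[466.8298060317898, 0.0, 256.54460661407853], [0.0, 466.8298060317898, 182.17549736799575], [0.0, 0.0, 1.0]] [[-0.997, -0.074, -0.019], [-0.024, 0.539, -0.842], [0.073, -0.839, -0.539]] [0.463, 0.15, 1.465]
scanner_grip [([321.8, 152.0], 0.92), ([313.1, 188.9], 0.84), ([257.7, 222.8], 0.69), ([348.9, 302.7], 0.59)]
scanner_window [([255.0, 225.3], 0.96), ([306.7, 190.9], 0.95),
[... 1081 characters left out ...]
, ([243.8, 182.1], 0.6)]
peg_root [([132.0, 163.9], 0.97)]
tall_carton [([275.5, 121.3], 0.88)]
flat_carton [([364.2, 173.5], 0.82), ([248.5, 180.9], 0.69)]
tape_roll [([182.4, 215.5], 0.96), ([273.0, 121.7], 0.61)]
tin [([178.5, 152.4], 0.62)]
wrist [[269.5151807347232, 0.0, 248.86876529456856], [0.0, 269.5151807347232, 191.54943214362066], [0.0, 0.0, 1.0]] [[0.345, 0.939, -0.0], [0.895, -0.329, 0.301], [0.283, -0.104, -0.954]] [-0.625, -0.039, 0.379]
scanner_grip [([74.3, 192.9], 0.87)]
scanner_window [([72.8, 191.3], 0.64)]
scanner_eye [([73.0, 191.8], 0.57)]
tall_label []
tag_label []
peg_root [([183.9, 334.3], 0.44)]
tall_carton []
flat_carton []
tape_roll [([17.5, 315.8], 0.69)]
tin []
```

```bash
cd pics
python3 - <<'E'
import cv2
for n in ["side0","top0"]:
    i=cv2.imread(n+".png"); cv2.imwrite(n+"b.png",cv2.resize(i,(800,600),interpolation=cv2.INTER_CUBIC))
E
```

```text
(no output)
```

View pics/side0b.png

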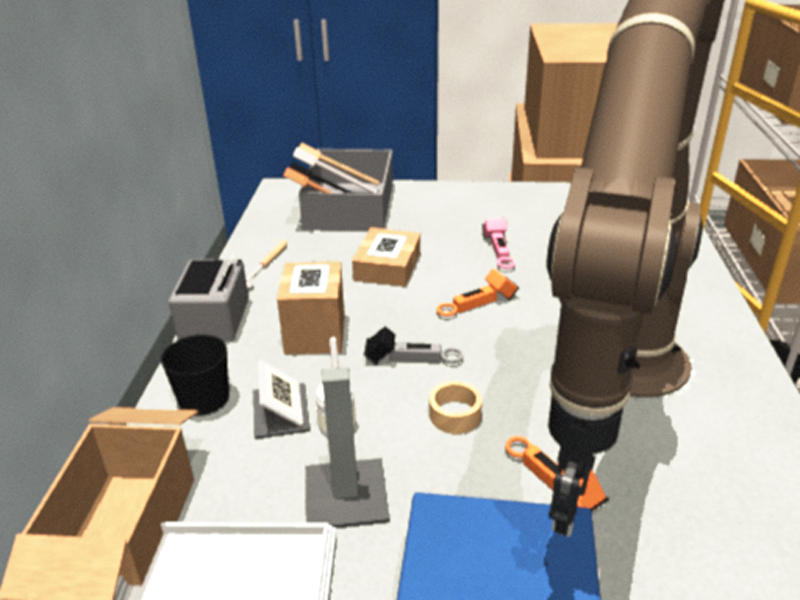

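View pics/top0b.png

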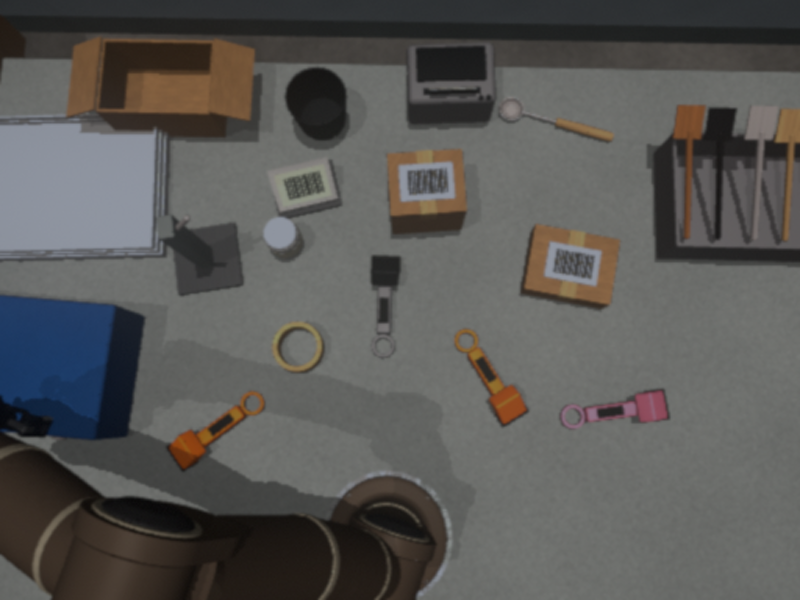

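View pics/wrist0.png

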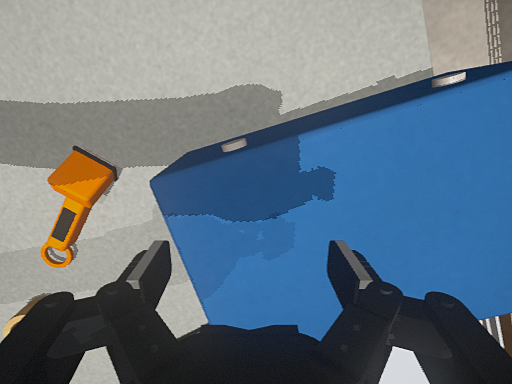

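```bash
cat > h.py <<'E'
import numpy as np,cv2,pickle
def load(n): return pickle.load(open(f"pics/{n}.pkl","rb"))
def onz(p,uv,z):
    K=p["camera_matrix"];R=np.array(p["R"]);t=np.array(p["t"])
    d=R.T@np.linalg.solve(K,[uv[0],uv[1],1.]);c=-R.T@t
    return c+d*(z-c[2])/d[2]
def proj(p,X):
    K=p["camera_matrix"];x=np.array(p["R"])@np.array(X)+np.array(p["t"]);x=K@x;return x[:2]/x[2]
def tri(obs):
    A=np.zeros((3,3));b=np.zeros(3)
    for p,uv in obs:
        R=np.array(p["R"]);c=-R.T@np.array(p["t"]);d=R.T@np.linalg.solve(p["camera_matrix"],[uv[0],uv[1],1.]);d/=np.linalg.norm(d)
        M=np.eye(3)-np.outer(d,d);A+=M;b+=M@c
    return np.linalg.solve(A,b)
def crop(img,x0,y0,x1,y1,k,fn):
    c=cv2.resize(img[y0:y1,x0:x1],None,fx=k,fy=k,interpolation=cv2.INTER_CUBIC)
    for x in range(-(-x0//10)*10,x1,10):
        cv2.putText(c,str(x),((x-x0)*k,8),0,.3,(0,0,255),1);cv2.line(c,((x-x0)*k,10),((x-x0)*k,16),(0,0,255),1)
    for y in range(-(-y0//10)*10,y1,10):
        cv2.putText(c,str(y),(0,(y-y0)*k+3),0,.3,(0,0,255),1);cv2.line(c,(22,(y-y0)*k),(28,(y-y0)*k),(0,0,255),1)
    cv2.imwrite(fn,c);return c
E
python3 - <<'E'
from h import *
t=load("top0");s=load("side0")
b=lambda i:cv2.convertScaleAbs(i,alpha=1.5)
a=crop(b(t["image"]),220,150,280,240,6,"pics/c1.png")
crop(b(t["image"]),90,85,220,205,6,"pics/c2.png")
crop(b(t["image"]),240,85,310,155,8,"pics/c3.png")
crop(s["image"],150,200,310,340,5,"pics/c4.png")
E
```

```text
(no output)
```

View pics/c1.png

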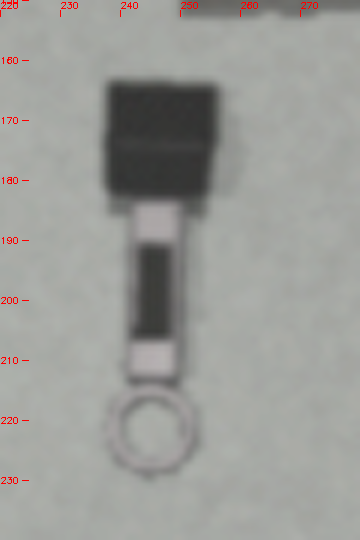

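View pics/c2.png

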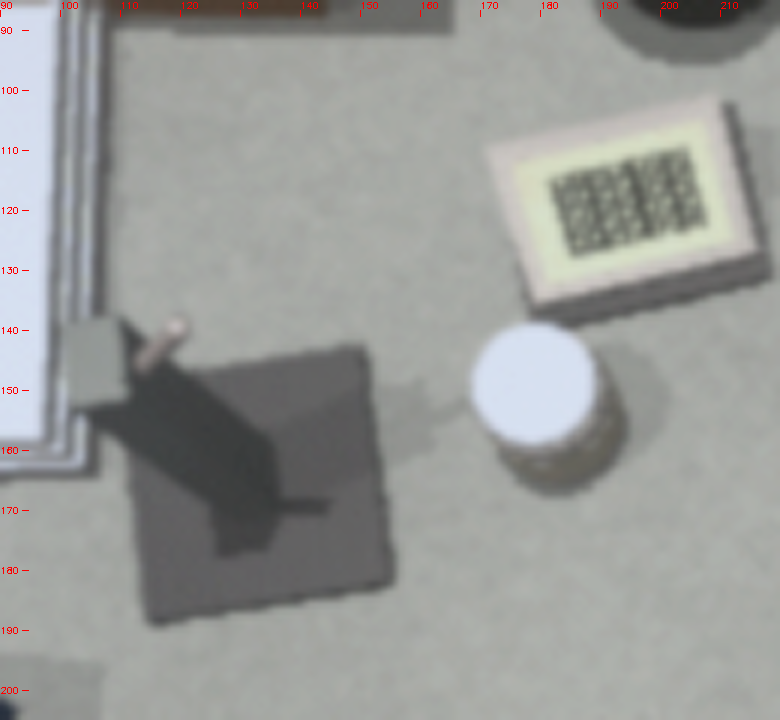

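View pics/c3.png

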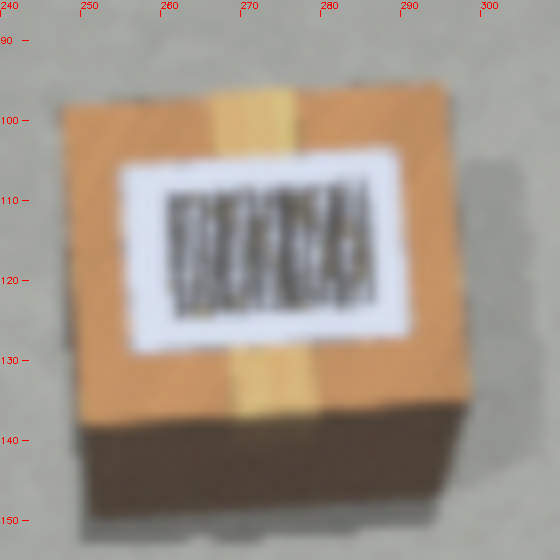

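View pics/c4.png

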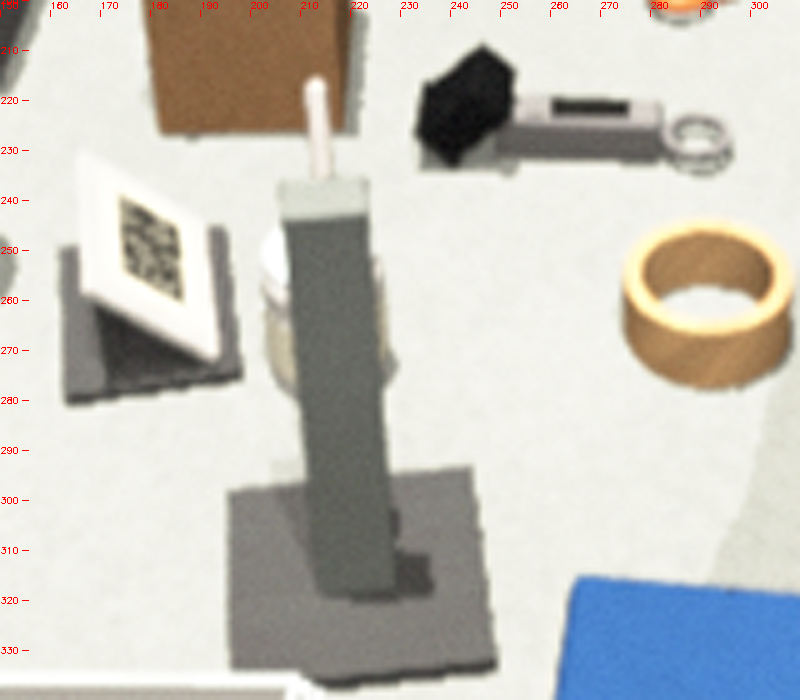

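Run:
```python
from h import *
np.set_printoptions(precision=4,suppress=True)
t=load("top0");s=load("side0")
o=lambda l,z,c=t:np.array([onz(c,u,z) for u in l])
print("eye",o([(245.3,221.5)],.014),"side",o([(288.3,228.5)],.014,s))
print("pad centre top",o([(245.2,198.5)],.034), o([(245.2,190.5)],.034),o([(245.2,206.5)],.034))
print("head corners ridge z=.067?", o([(238,174),(255.5,174.5)],.067))
print("handle/head", o([(242,190),(242,206),(249,190),(248,206)],.034))
L=o([(255.5,105.5),(289,103.5),(291,127),(256.5,129)],.141);print("tall",L,L.mean(0),np.linalg.norm(np.roll(L,1,0)-L,axis=1))
d=L[1]-L[0]+L[2]-L[3];print("yaw long",np.degrees(np.arctan2(d[1],d[0])))
B=o([(150.5,143),(154.5,183),(115,189),],.012);print("base",B,np.linalg.norm(B[0]-B[1]),np.linalg.norm(B[2]-B[1]),"centre",(B[0]+B[2])/2)
B2=o([(195.5,298.5),(244,293.5),(249,331),(197,334)],.012,s);print("base side",B2,B2.mean(0),np.linalg.norm(np.roll(B2,1,0)-B2,axis=1))
print("pegtip",tri([(t,(119.3,139.5)),(s,(213,217))]))
# post top corners
P=o([(101,139),(110,138),(112,151),(101,152.5)],.256);print("post",P,P.mean(0))
P=o([(205.5,235.5),(223.5,235.5),(223.5,243.5),(206.5,244.5)],.256,s);print("post side",P,P.mean(0))
# tag board corners
for a,b in [((171,109),(167,232)),((208.5,101),(0,0)),((215,127),(191.5,271)),((179,136),(166,258))]:
    pass
print("tag barcode", tri([(t,(194.3,118.5)),(s,(180,250))]))
```

```text
eye [[0.3588 0.0152 0.014 ]] side [[0.3626 0.029  0.014 ]]
pad centre top [[0.4266 0.0169 0.034 ]] [[0.4511 0.0176 0.034 ]] [[0.4023 0.0161 0.034 ]]
head corners ridge z=.067? [[ 0.4951  0.0393  0.067 ]
 [ 0.4949 -0.0129  0.067 ]]
handle/head [[0.4524 0.0274 0.034 ]
 [0.4035 0.0258 0.034 ]
 [0.453  0.0061 0.034 ]
 [0.404  0.0077 0.034 ]]
tall [[ 0.6828 -0.0087  0.141 ]
 [ 0.6909 -0.105   0.141 ]
 [ 0.6209 -0.1118  0.141 ]
 [ 0.6127 -0.0135  0.141 ]] [ 0.6518 -0.0598  0.141 ] [0.0702 0.0967 0.0704 0.0987]
yaw long -85.227724301388
base [[0.5986 0.3215 0.012 ]
 [0.4711 0.3008 0.012 ]
 [0.4492 0.4225 0.012 ]] 0.12914722410319837 0.12373964212222846 centre [0.5239 0.372  0.012 ]
base side [[0.5999 0.3329 0.012 ]
 [0.4747 0.3082 0.012 ]
 [0.4507 0.4298 0.012 ]
 [0.5752 0.446  0.012 ]] [0.5251 0.3792 0.012 ] [0.1157 0.1277 0.1239 0.1256]
pegtip [0.535  0.3321 0.2801]
post [[0.5418 0.388  0.256 ]
 [0.545  0.3647 0.256 ]
 [0.5105 0.3568 0.256 ]
 [0.5058 0.3851 0.256 ]] [0.5258 0.3736 0.256 ]
post side [[0.5478 0.3702 0.256 ]
 [0.5071 0.3682 0.256 ]
 [0.5033 0.3958 0.256 ]
 [0.5404 0.4011 0.256 ]] [0.5247 0.3838 0.256 ]
tag barcode [0.6706 0.1818 0.0446]
```

```bash
cat >> h.py <<'E'
from scipy.spatial.transform import Rotation as Ro, Slerp
def st():
    from station import manip
    return manip.get_state()
def rot(rpy): return Ro.from_euler("xyz",rpy,degrees=True)
def plan(pos,R,n=None,vmax=55,wmax=9.5,grip=0,start=None,show=True):
    if start is None:
        s=st();p0=np.array(s["ee_pos"]);R0=rot(s["ee_rot"])
    else: p0,R0=start
    dist=np.linalg.norm(np.array(pos)-p0)*1000;ang=np.degrees((R0.inv()*R).magnitude())
    if n is None:n=int(max(np.ceil(dist/vmax),np.ceil(ang/wmax),1))
    sl=Slerp([0,1],Ro.concatenate([R0,R]));rows=[];p=p0;r=R0
    for k in range(1,n+1):
        q=p0+(np.array(pos)-p0)*k/n;rn=sl(k/n)
        d=r.inv().apply(q-p)*1000;w=np.degrees((r.inv()*rn).as_rotvec())
        d=np.round(d,0 if np.abs(d).max()>10 else 1);w=np.round(w,1);rows.append([float(v) for v in d]+[float(v) for v in w]+[grip])
        p=p+r.apply(d/1000);r=r*Ro.from_rotvec(w,degrees=True)
    if show:
        print("dist",round(dist),"ang",round(ang,1),"n",n)
        print("["+",\n".join(str([int(v) if v==int(v) else v for v in x]) for x in rows)+"]")
    return p,r
E
python3 - <<'E'
from h import *
w=load("wrist0");R=np.array(w["R"]);c=-R.T@np.array(w["t"])
s=st();T=rot(s["ee_rot"])
print("cam in tool",T.inv().apply(c-s["ee_pos"]),(R@T.as_matrix()).round(3).tolist())
print(onz(load("top0"),(178.5,149),.085),onz(load("top0"),(182.4,215.5),.04))
a=plan([.24,.45,.40],rot([180,0,170]))
plan([.36,.08,.42],rot([180,0,180]),start=a)
E
```

```text
cam in tool [ 0.07730637 -0.00031089 -0.14153187] [[0.0, 1.0, 0.0], [-0.954, 0.0, -0.301], [-0.301, 0.0, 0.954]]
[0.5628972 0.2177515 0.085    ] [0.36946516 0.20356854 0.04      ]
dist 218 ang 10.2 n 4
[[-17, -30, -42, 0, 0, -2.6, 0],
[-16, -31, -42, 0, 0, -2.5, 0],
[-15, -31, -43, 0, 0, -2.6, 0],
[-13, -32, -42, 0, 0, -2.5, 0]]
dist 390 ang 10.0 n 8
[[-23, -43, -2, 0, 0, -1.3, 0],
[-22, -43, -3, 0, 0, -1.2, 0],
[-21, -44, -2, 0, 0, -1.3, 0],
[-20, -45, -3, 0, 0, -1.2, 0],
[-19, -44, -2, 0, 0, -1.3, 0],
[-18, -46, -3, 0, 0, -1.2, 0],
[-17, -45, -2, 0, 0, -1.3, 0],
[-16, -46, -3, 0, 0, -1.2, 0]]
```

Candidates for the scanner (top picture): grey-black (245,190), which I choose. The orange ones at (315,250) and (135,280) and the pink one at (403,260) are excluded by colour. The close crop c1 confirms a grey bar with a black head and ring.

>>> play_rows(commands=[[-17,-30,-42,0,0,-2.6,0],[-16,-31,-42,0,0,-2.5,0],[-15,-31,-43,0,0,-2.6,0],[-13,-32,-42,0,0,-2.5,0],[-23,-43,-2,0,0,-1.3,0],[-22,-43,-3,0,0,-1.2,0],[-21,-44,-2,0,0,-1.3,0],[-20,-45,-3,0,0,-1.2,0],[-19,-44,-2,0,0,-1.3,0],[-18,-46,-3,0,0,-1.2,0],[-17,-45,-2,0,0,-1.3,0],[-16,-46,-3,0,0,-1.2,0]])

```text
time_s: 3.15
ee_pos: [0.3667, 0.0676, 0.4269]
ee_rot: [179.7, 0.2, -179.0]
contact_force: [1.6, -0.0, 0.8]
gripper_width: 0.0857
```

```bash
cat >> h.py <<'E'
def cap(n,name):
    from station import manip
    p=manip.capture(n);pickle.dump(p,open(f"pics/{name}.pkl","wb"));cv2.imwrite(f"pics/{name}.png",p["image"]);return p
E
python3 - <<'E'
from h import *
np.set_printoptions(precision=3,suppress=True)
s=st();print(s["joints"],s["ee_pos"],s["ee_rot"])
p=cap("wrist","w1");cv2.imwrite("pics/w1b.png",cv2.resize(p["image"],(800,600),interpolation=cv2.INTER_CUBIC))
E
```

```text
[-47.696 -12.146  24.136 104.511   4.8    86.312  66.628] [0.367 0.068 0.427] [ 179.748    0.219 -179.047]
```

View pics/w1b.png

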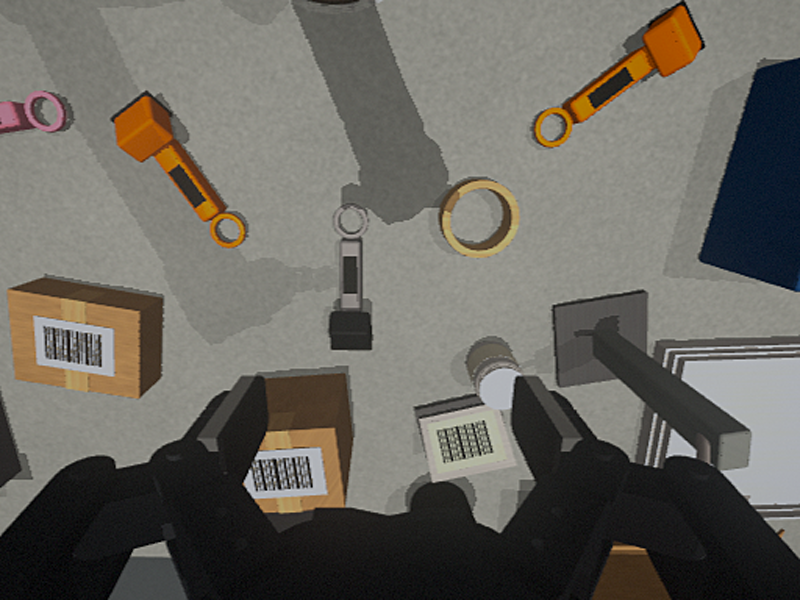

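Run:
```python
from h import *
w=load("w1")["image"]
b=cv2.convertScaleAbs(w,alpha=1.3)
a1=crop(b,205,125,245,229,5,"pics/x.png");a2=crop(b,260,245,335,310,5,"pics/x.png")
a3=crop(b,345,180,485,305,4,"pics/d3.png");a4=crop(b,150,265,225,325,5,"pics/x.png")
H=max(a1.shape[0],a2.shape[0]+a4.shape[0]+4);o=np.zeros((H,a1.shape[1]+4+a2.shape[1],3),np.uint8)
o[:a1.shape[0],:a1.shape[1]]=a1;o[:a2.shape[0],204:204+a2.shape[1]]=a2;o[a2.shape[0]+4:a2.shape[0]+4+a4.shape[0],204:204+a4.shape[1]]=a4
cv2.imwrite("pics/d1.png",o)
```

```text
(no output)
```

View pics/d1.png

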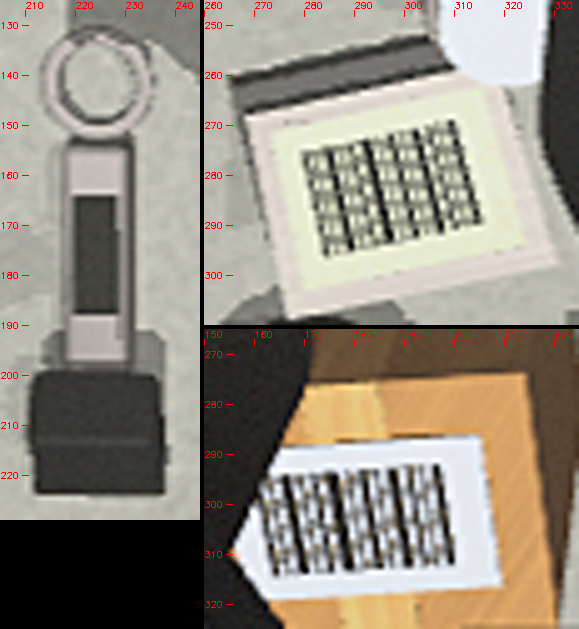

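View pics/d3.png

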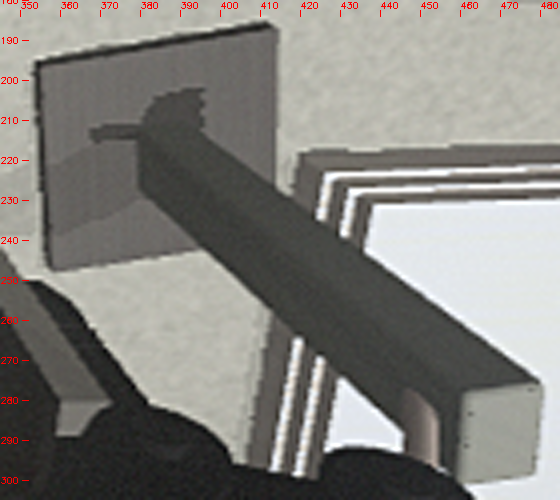

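Run:
```python
from h import *
np.set_printoptions(precision=4,suppress=True)
w=load("w1");t=load("top0");s=load("side0")
q=lambda u:(u[0]-.4,u[1]-.4)
o=lambda l,z,c=w:np.array([onz(c,q(u),z) for u in l])
print("eye",o([(224.5,141.6)],.014),"pad ends",o([(224,164),(224,187.5)],.034),"ridge",o([(224.2,213.5)],.067), "handle/head line",o([(224,197.5)],.034),"tail", o([(225,152)],.02))
N=tri([(w,q((267.5,267))),(t,q((215,127)))]);Fp=tri([(w,q((330,297))),(t,q((171,109)))]);Fm=tri([(w,q((276.5,309))),(t,q((208.5,101)))])
bc=tri([(w,q((296,282.5))),(t,q((194.3,118.5)))])
print("tag near-",N,"far+",Fp,"far-",Fm,"bc",bc,"mid diag",(N+Fp)/2,np.linalg.norm(N-Fm),np.linalg.norm(Fp-Fm))
n=np.cross(Fm-N,Fp-Fm);print("n",n/np.linalg.norm(n)); d=Fp-Fm;print("long yaw",np.degrees(np.arctan2(d[1],d[0])))
n=None
C=o([(159,267-0)],.141)
L=o([(205,287),(208.5,316.5)],.141);print("tall right edge",L,L.mean(0))
bcL=o([(158.5,295),(196.5,292),(199.5,312),(163,315)],.141);print("tall barcode",bcL,bcL.mean(0))
bct=np.array([onz(t,q(u),.141) for u in [(261,109.5),(285.5,107.5),(287,123),(262,124.5)]]);print("barcode top cam",bct.mean(0))
B=o([(353,195.5),(411,186.5),(412,238),(356,247.5)],.012);print("base",B,np.roll(B,1,0)-B,(B[0]+B[2])/2)
P=o([(459,279.5),(479.5,276),(478.5,298.5),(458.5,300.5)],.256);print("post",P,P.mean(0))
```

```text
eye [[0.3593 0.0186 0.014 ]] pad ends [[0.4015 0.0188 0.034 ]
 [0.4509 0.0182 0.034 ]] ridge [[0.4953 0.0209 0.067 ]] handle/head line [[0.4728 0.018  0.034 ]] tail [[0.3795 0.0199 0.02  ]]
tag near- [0.6587 0.1203 0.0047] far+ [0.6938 0.2539 0.0662] far- [0.7181 0.1363 0.0773] bc [0.6731 0.1824 0.0433] mid diag [0.6762 0.1871 0.0354] 0.09517925530086116 0.12058019654741035
n [-0.7598 -0.0967  0.6429]
long yaw 101.70458254018583
tall right edge [[ 0.6138 -0.0102  0.141 ]
 [ 0.6819 -0.0056  0.141 ]] [ 0.6478 -0.0079  0.141 ]
tall barcode [[ 0.6329 -0.0987  0.141 ]
 [ 0.6252 -0.0266  0.141 ]
 [ 0.6714 -0.0227  0.141 ]
 [ 0.6794 -0.0939  0.141 ]] [ 0.6522 -0.0605  0.141 ]
barcode top cam [ 0.6534 -0.0611  0.141 ]
base [[0.4714 0.2971 0.012 ]
 [0.449  0.4197 0.012 ]
 [0.5721 0.4468 0.012 ]
 [0.5985 0.3212 0.012 ]] [[ 0.1271  0.0241  0.    ]
 [ 0.0224 -0.1226  0.    ]
 [-0.1231 -0.0271  0.    ]
 [-0.0264  0.1256  0.    ]] [0.5217 0.3719 0.012 ]
post [[0.5095 0.3563 0.256 ]
 [0.5035 0.3828 0.256 ]
 [0.5401 0.3916 0.256 ]
 [0.5439 0.3644 0.256 ]] [0.5242 0.3738 0.256 ]
```

```bash
cat >> h.py <<'E'
TL=np.radians(20);GZ=.009
A=np.array([[-np.cos(TL),0,np.sin(TL)],[0,1,0],[-np.sin(TL),0,-np.cos(TL)]]) # tool axes (cols) in scanner frame
def tool_from_scanner(G,Rs,g=(0,0,GZ),A=A):
    R=Rs*Ro.from_matrix(A);p=np.array(G)+Rs.apply(g)+R.apply([0,0,.0187]);return p,R
def scanner_from_tool(p,R,g=(0,0,GZ),A=A):
    Rs=R*Ro.from_matrix(A).inv();G=np.array(p)-R.apply([0,0,.0187])-Rs.apply(g);return G,Rs
def Rs_(yaw,pitch): return Ro.from_euler("ZY",[yaw,pitch],degrees=True)
E
python3 - <<'E'
from h import *
p,R=tool_from_scanner([.436,.018,.017],Rs_(.5,0));print(p,R.as_euler("xyz",degrees=True))
pre=p+R.apply([0,0,-.1])
a=plan(pre,R);b=plan(p,R,start=a,vmax=25)
E
```

```text
[0.44239553 0.01805581 0.00842775] [ 180.    20.  -179.5]
dist 330 ang 19.7 n 7
[[-5, -6, 46, 0, -2.8, 0, 0],
[-3, -7, 47, 0.1, -2.8, 0, 0],
[-1, -6, 47, 0, -2.8, 0, 0],
[1, -7, 47, 0, -2.8, 0, 0],
[4, -6, 46, 0.1, -2.9, 0, 0],
[6, -6, 47, 0, -2.8, 0, 0],
[9, -6, 46, 0, -2.8, 0, 0]]
dist 100 ang 0.1 n 4
[[0, 0, 25, 0, 0, 0, 0],
[0, 0, 25, 0, 0, 0, 0],
[0, 0, 25, 0, 0, 0, 0],
[0, 0, 25, 0, 0, 0, 0]]
```

>>> play_rows(commands=[[-5,-6,46,0,-2.8,0,0],[-3,-7,47,0.1,-2.8,0,0],[-1,-6,47,0,-2.8,0,0],[1,-7,47,0,-2.8,0,0],[4,-6,46,0.1,-2.9,0,0],[6,-6,47,0,-2.8,0,0],[9,-6,46,0,-2.8,0,0],[0,0,0,0,0,0,0]])

```text
time_s: 4.2
ee_pos: [0.4145, 0.0184, 0.0975]
ee_rot: [179.5, 21.2, -179.9]
contact_force: [-0.3, -0.1, -0.1]
gripper_width: 0.0854
```

Run:
```python
from h import *
np.set_printoptions(precision=4,suppress=True)
s=st();print(s["joints"],s["ee_pos"],s["ee_rot"])
p=cap("wrist","w2")
q,R=tool_from_scanner([.436,.018,.017],Rs_(.5,0));plan(q,R)
for n,X in dict(eye=[.359,.018,.014],grip=[.436,.018,.034],tail=[.381,.018,.034]).items():print(n,proj(p,X))
```

```text
[-39.5234   5.602   29.0228 145.191    4.9469   8.9744  74.3331] [0.4145 0.0184 0.0975] [ 179.508    21.2414 -179.8959]
dist 95 ang 1.4 n 2
[[3, -1, 47, 0.2, 0.6, -0.2, 0],
[3, -1, 47, 0.2, 0.6, -0.2, 0]]
eye [248.0635 100.0685]
grip [247.8895 201.8023]
tail [248.1204 141.9286]
```

View pics/w2.png

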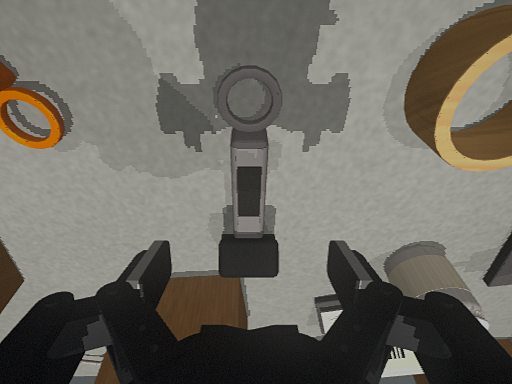

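```bash
cat > kin.py <<'E'
from h import *
from scipy.optimize import least_squares
import itertools,json
D=[([-73.69318489,23.60098208,-0.72798459,91.50469815,0.32141633,64.9916346,-4.71029606],[0.21582894,0.58600782,0.23043799],[-179.905,.0074,159.786]),
([-47.696,-12.146,24.136,104.511,4.8,86.312,66.628],[.367,.068,.427],[179.748,.219,-179.047]),
([-39.5234,5.602,29.0228,145.191,4.9469,8.9744,74.3331],[.4145,.0184,.0975],[179.508,21.2414,-179.8959])]
E1=lambda a,x:Ro.from_euler(a,x,degrees=True)
def fk(q,P,s):
    o1,d1,L1,e,e2,L2,f,L3,o7,y1=P[:10]
    R=E1("z",s[0]*q[0]+o1);p=np.array([0,0,d1])
    p=p+R.apply([0,y1,0])
    R=R*E1("y",q[1])*E1("z",s[1]*q[2]);p=p+R.apply([e,0,L1])
    R=R*E1("y",q[3])*E1("z",s[2]*q[4]);p=p+R.apply([e2,0,L2])
    R=R*E1("y",q[5]);p=p+R.apply([f,0,0])
    R=R*E1("z",s[3]*q[6]+o7);p=p+R.apply([0,0,L3])
    return p,R
def fit(D,reg=1e-3):
    best=None
    for s in itertools.product([1,-1],repeat=4):
      for o7 in (0,90,180,-90):
        x0=np.array([0,.33,.35,0,0,.35,0,.3,o7,0.])
        def r(P):
            out=[]
            for q,p,e in D:
                a,R=fk(q,P,s);out+=list((a-p)*1000);out+=list(np.degrees((rot(e).inv()*R).as_rotvec())*2)
            return np.array(out+list((P-x0)*reg*1000*np.array([0,1,1,1,1,1,1,1,0,1])))
        v=least_squares(r,x0,max_nfev=60)
        if best is None or v.cost<best[0]:best=(v.cost,v.x,s)
    return best
if __name__=="__main__":
    np.set_printoptions(precision=4,suppress=True)
    b=fit(D);print(b);pickle.dump(b,open("kin.pkl","wb"))
    for q,p,e in D:
        a,R=fk(q,b[1],b[2]);print((a-p)*1000,np.degrees((rot(e).inv()*R).magnitude()))
E
python3 kin.py
```

```text
(np.float64(0.03249831559652274), array([-0.0504,  0.3006,  0.5553, -0.0083,  0.0141,  0.4622,  0.0035,
        0.3735, 89.9505, -0.0477]), (-1, -1, -1, -1))
[-0.0051 -0.0002  0.0003] 0.0005056805554452405
[ 0.0038 -0.0055 -0.0001] 0.002260479440657811
[-0.0001  0.0021 -0.0002] 0.018414531968228256
```

```bash
cat >> kin.py <<'E'
LO=np.array([-169.25,-16.82,-84.01,7.8,-59.2,7.22,-163.78]);HI=np.array([169.25,113.86,82.57,145.47,239.2,106.19,163.78])
_b=pickle.load(open("kin.pkl","rb")) if __name__!="__main__" else None
def ik(p,R,q0=None,n=25,margin=2,seed=0):
    rng=np.random.default_rng(seed);lo=LO+margin;hi=HI-margin;sol=[]
    def r(q):
        a,Q=fk(q,_b[1],_b[2]);return np.concatenate([(a-p)*1000,np.degrees((R.inv()*Q).as_rotvec())*3])
    for k in range(n):
        x0=np.clip(q0,lo+.01,hi-.01) if (k==0 and q0 is not None) else rng.uniform(lo,hi)
        v=least_squares(r,x0,bounds=(lo,hi),max_nfev=80)
        if v.cost<.5: sol.append(v.x)
        if k==0 and q0 is not None: first=(v.cost,v.x)
    return sol,(first if q0 is not None else None)
E
cat > feas.py <<'E'
from kin import *
import h
np.set_printoptions(precision=0,suppress=True)
q=np.array(D[2][0])
def poses(t):
    c,s_=np.cos(np.radians(t)),np.sin(np.radians(t));AA=np.array([[-c,0,s_],[0,1,0],[-s_,0,-c]])
    T=lambda G,Rs:tool_from_scanner(G,Rs,A=AA)
    out={"grasp":T([.436,.018,.017],Rs_(.5,0))}
    def scan(L,yaw,pitch,d=.09):
        Rs=Rs_(yaw,pitch);beam=Rs.apply([.7071,0,-.7071]);G=np.array(L)-beam*d-Rs.apply([.0885,0,-.003]);return T(G,Rs)
    for pt in (0,15,30): out[f"tall{pt}"]=scan([.6525,-.06,.141],5,pt)
    for pt in (-10,0,15): out[f"tag{pt}"]=scan([.672,.183,.047],11,pt)
    root=np.array([.5277,.3598,.235]);hd=np.array([.187,-.982,0]);pg=hd*np.sin(np.radians(35))+np.array([0,0,np.cos(np.radians(35))])
    for b in (0,15,25,40,55):
        Rs=Rs_(-79.2,90-b)
        for d in (.015,.075):
            E=root+pg*d;out[f"hang{b}_{d}"]=T(E-Rs.apply([-.077,0,-.003]),Rs)
    return out
if __name__=="__main__":
  for t in (0,10,20):
    print("t",t)
    for k,(p,R) in poses(t).items():
        s,f=ik(p,R,q,n=12);print(k,p.round(3)if 0 else "",len(s),"near",f[0]<.5,f[1],s[-1] if s else "")
E
python3 feas.py
```

```text
t 0
grasp  4 near True [-15.  27.   8. 127.  -8.  27.  90.] [ 33.  41. -56. 123.  51.  44.  33.]
tall0  4 near True [-32.  16.  43. 113. -13.  57. 112.] [ 34.  20. -39. 106.  15.  59.  84.]
tall15  5 near True [-24.  25.  36.  96. -10.  79. 110.] [ 28.  30. -39.  90.  17.  82.  81.]
tall30  7 near True [-16.  36.  27.  78.  -8.  99. 107.] [ 22.  41. -40.  73.  20. 104.  77.]
tag-10  2 near False [-41.  21.  17. 124.   2.  23.  73.] [ 26.  44. -70. 117.  61.  53.  25.]
tag0  3 near False [-39.  21.  17. 118.  -0.  35.  76.] [ -2.  28. -26. 107.  16.  48.  65.]
tag15  5 near True [-35.  33.  23.  94. -14.  71.  94.] [ -5.  35. -23.  90.  10.  72.  72.]
hang0_0.015  5 near True [ 37.  83. -64. 100. -31.  47.  38.] [ 42.  98. -82.  99.   3.  43.  10.]
hang0_0.075  4 near True [ 30.  64. -43. 101. -55.  65.  53.] [ 44.  89. -78.  99. -10.  46.  16.]
hang15_0.015  5 near True [ 31.  62. -50. 102. -43.  50.  41.] [ 41.  83. -79. 101.   5.  41.   1.]
hang15_0.075  5 near True [ 26.  50. -36. 102. -54.  64.  47.] [ 45.  80. -82. 100.   3.  46.  -1.]
hang25_0.015  5 near False [ 13.  44. -23. 
[... 3185 characters left out ...]
g15_0.075  4 near True [  3.  33.  -9. 104. -57.  66.  42.] [ 41.  66. -81.  99.  14.  48. -18.]
hang25_0.015  5 near False [-29.  23.  16. 114. -57.  47.  32.] [ 35.  65. -82. 101.  28.  47. -32.]
hang25_0.075  6 near True [ -8.  28.   3. 104. -52.  66.  35.] [ 39.  60. -82.  98.  20.  52. -26.]
hang40_0.015  4 near False [-29.  21.  16. 115. -53.  45.  33.] [ 27.  48. -71.  98.  22.  51. -32.]
hang40_0.075  5 near True [-21.  23.  12. 101. -39.  63.  21.] [ 34.  52. -82.  96.  28.  60. -37.]
hang55_0.015  6 near False [-29.  23.   8. 100. -22.  56.   1.] [ 16.  38. -61.  95.  23.  59. -37.]
hang55_0.075  6 near False [-33.  18.  15. 101. -21.  59.   2.] [ 27.  47. -82.  92.  37.  72. -46.]
```

```bash
sed -i 's/^TL=np.radians(20);GZ=.009/TL=0.;GZ=.0067/' h.py
python3 - <<'E'
from h import *
p,R=tool_from_scanner([.436,.0178,.017],Rs_(.5,0));print(p)
a=plan(p+[0,0,.08],R);b=plan(p,R,start=a,vmax=20)
E
```

```text
[0.436  0.0178 0.005 ]
dist 26 ang 21.3 n 3
[[-5.1, -0.4, 6.9, 0.2, 7.1, -0.1, 0],
[-5.8, -0.4, 6.2, 0.1, 7.1, -0.1, 0],
[-6.6, -0.4, 5.4, 0.2, 7, -0.1, 0]]
dist 80 ang 0.0 n 5
[[0, 0, 16, 0, 0, 0, 0],
[0, 0, 16, 0, 0, 0, 0],
[0, 0, 16, 0, 0, 0, 0],
[0, 0, 16, 0, 0, 0, 0],
[0, 0, 16, 0, 0, 0, 0]]
```

>>> play_rows(commands=[[-5,-0.4,7,0.2,7,-0.1,0],[-6,-0.4,6,0.1,7,-0.1,0],[-6.5,-0.4,5,0.2,7,-0.1,0],[0,0,0,0,0,0,0]])

```text
time_s: 4.75
ee_pos: [0.4354, 0.0221, 0.094]
ee_rot: [179.6, -0.3, -179.2]
contact_force: [-0.2, -0.9, -0.9]
gripper_width: 0.0855
```

Run:
```python
from h import *
np.set_printoptions(precision=4,suppress=True)
print(st()["joints"])
p,R=tool_from_scanner([.436,.0178,.017],Rs_(.5,0))
plan(p,R,vmax=20)
```

```text
[-24.7589  16.6897  18.745  125.6035  -9.1397  39.1991  91.1803]
dist 89 ang 0.6 n 5
[[0, -1, 18, 0.1, -0.1, 0.1, 0],
[0, -1, 18, 0.1, 0, 0, 0],
[-1, -1, 17, 0.1, -0.1, 0.1, 0],
[0, -1, 18, 0, -0.1, 0, 0],
[0, -1, 18, 0.1, 0, 0.1, 0]]
```

>>> play_rows(commands=[[0,-1,18,0.1,-0.1,0.1,0],[0,-1,18,0.1,0,0,0],[0,-1,17,0.1,-0.1,0.1,0],[0,-1,17,0,-0.1,0,0],[0,0,0,0,0,0,0]])

```text
time_s: 5.38
ee_pos: [0.4336, 0.0209, 0.0325]
ee_rot: [179.6, 0.6, -179.3]
contact_force: [-0.6, 0.4, 0.4]
gripper_width: 0.0853
```

Run:
```python
from h import *
p,R=tool_from_scanner([.436,.0178,.017],Rs_(.5,0))
plan(p,R,vmax=12)
```

```text
dist 28 ang 0.7 n 3
[[-0.7, -1.1, 9.2, 0.1, 0.2, 0.1, 0],
[-0.7, -1.1, 9.1, 0.2, 0.2, 0, 0],
[-0.8, -1.1, 9.2, 0.1, 0.2, 0.1, 0]]
```

>>> play_rows(commands=[[-1,-1.5,10,0.1,0.2,0.1,0],[-1,-1.5,9,0.2,0.2,0,0],[-0.5,-1,8,0.1,0.2,0.1,0],[0,-0.5,3,0,0,0,0]])

```text
time_s: 5.88
ee_pos: [0.4375, 0.0173, 0.0038]
ee_rot: [179.9, 0.2, -179.5]
contact_force: [0.1, 0.5, -0.4]
gripper_width: 0.0857
```

Close.

>>> play_rows(commands=[[0,0,-1,0,0,0,0.5],[0,0,0,0,0,0,1],[0,0,0,0,0,0,1],[0,0,0,0,0,0,1],[0,0,0,0,0,0,1],[0,0,0,0,0,0,1]])

```text
time_s: 6.62
ee_pos: [0.4373, 0.0171, 0.0049]
ee_rot: [179.9, 0.2, -179.5]
contact_force: [-0.4, -0.2, -2.0]
gripper_width: 0.0273
```

Run:
```python
from h import *
print(st()["joints"]);cap("wrist","w3")
```

```text
[-20.29543304  26.89253771  14.39029472 128.59211527 -15.04552108
  25.84147526  96.64156873]
```

View pics/w3.png

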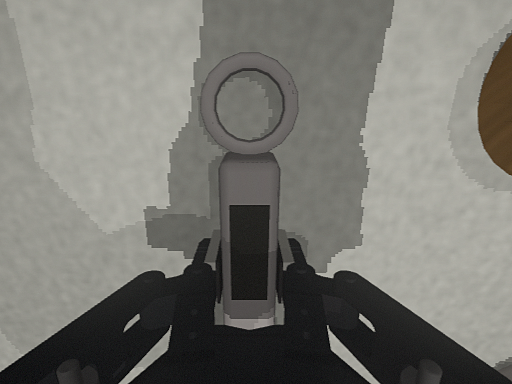

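```bash
cat >> h.py <<'E'
G0=(-.0013,0,GZ)
def scanpose(L,yaw,pitch,d=.09,g=G0):
    Rs=Rs_(yaw,pitch);b=Rs.apply([.7071,0,-.7071]);return tool_from_scanner(np.array(L)-b*d-Rs.apply([.0885,0,-.003]),Rs,g)
def scancheck(L,n,long,g=G0):
    s=st();G,Rs=scanner_from_tool(s["ee_pos"],rot(s["ee_rot"]),g);W=G+Rs.apply([.0885,0,-.003]);b=Rs.apply([.7071,0,-.7071])
    v=np.array(L)-W;d=v@b;n=np.array(n)/np.linalg.norm(n);y=Rs.apply([0,1,0]);l=np.array(long)/np.linalg.norm(long);y=y-n*(y@n);y/=np.linalg.norm(y)
    print("dist",d,"off-axis",np.linalg.norm(v-b*d),"incid",np.degrees(np.arccos(-b@n)),"line",np.degrees(np.arccos(abs(y@l))),"W",W,"j",np.round(s["joints"],1))
E
python3 - <<'E'
from h import *
w=load("w3");e=onz(w,(249.3,103),.014);print(e, np.round(proj(w,[.3587,.0175,.014]),1))
s=st();print("tcp-eye",s["ee_pos"]-e)
p,R=scanpose([.6525,-.06,.141],5,20);print(p)
a=plan(np.array(s["ee_pos"])+[0,0,.2],rot(s["ee_rot"]),grip=1,vmax=40)
b=plan(p,R,start=a,grip=1,vmax=35)
E
```

```text
[0.358357   0.01643019 0.014     ] [251.6 103.8]
tcp-eye [ 0.07890175  0.00065919 -0.00915682]
[ 0.5274797  -0.07093786  0.24482309]
dist 200 ang 0.0 n 5
[[0, 0, -40, 0, 0, 0, 1],
[0, 0, -40, 0, 0, 0, 1],
[0, 0, -40, 0, 0, 0, 1],
[0, 0, -40, 0, 0, 0, 1],
[-1, 0, -40, 0, 0, 0, 1]]
dist 132 ang 20.7 n 4
[[-22, -22, -10, 0.2, 5, -1.1, 1],
[-21, -23, -12, 0.2, 5.1, -1.1, 1],
[-20, -23, -13, 0.2, 5, -1.2, 1],
[-17, -23, -15, 0.2, 5.1, -1.1, 1]]
```

```bash
sed -i 's/^G0=.*/G0=(.0015,0,GZ)/' h.py
```

>>> play_rows(commands=[[0,0,-20,0,0,0,1],[0,0,-40,0,0,0,1],[0,0,-40,0,0,0,1],[0,0,-40,0,0,0,1],[0,0,-40,0,0,0,1],[0,0,-25,0,0,0,1],[-22,-22,-10,0.2,5,-1.1,1],[-21,-23,-12,0.2,5,-1.1,1],[-20,-23,-13,0.2,5,-1.2,1],[-17,-23,-15,0.2,5,-1.1,1],[0,0,0,0,0,0,1]])

```text
time_s: 8.05
ee_pos: [0.5256, -0.0721, 0.2545]
ee_rot: [179.8, -20.8, -174.6]
contact_force: [-0.3, -0.1, -2.6]
gripper_width: 0.027
```

Run:
```python
from h import *
L=[.6525,-.06,.141]
scancheck(L,[0,0,1],[-.087,.996,0]);cap("side","s4")
p,R=scanpose(L,5,20);plan(p,R,grip=1)
i=load("s4")["image"];crop(i,150,110,350,260,4,"pics/s4c.png")
```

```text
dist 0.10067741389038229 off-axis 0.0017570060642496809 incid 24.25038744406853 line 0.3693343717661783 W [ 0.60976188 -0.06413759  0.23207995] j [-17.   27.6  26.6  88.7  -7.1  86.7 106.2]
dist 12 ang 0.9 n 1
[[-9, 0, 8.1, 0.1, -0.7, 0.4, 1]]
```

View pics/s4c.png

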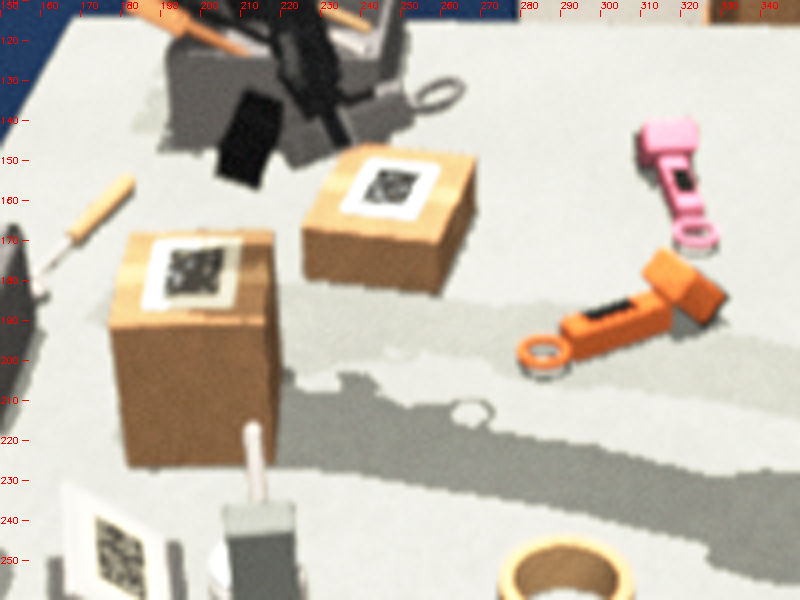

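>>> play_rows(commands=[[-8,0,8,0.1,-0.7,0.4,1],[0,0,0,0,0,0,1]])

```text
time_s: 8.35
ee_pos: [0.5279, -0.0695, 0.2434]
ee_rot: [179.9, -19.9, -174.9]
contact_force: [-0.1, 0.1, -1.9]
gripper_width: 0.027
```

Run:
```python
from h import *
L=[.6525,-.06,.141]
scancheck(L,[0,0,1],[-.087,.996,0]);p=cap("side","s5")
s=st();G,Rs=scanner_from_tool(s["ee_pos"],rot(s["ee_rot"]),G0)
i=p["image"].copy()
i=cv2.resize(i,None,fx=4,fy=4,interpolation=cv2.INTER_CUBIC)
for v in [(-.077,0,-.003),(-.1,0,-.003),(.0885,0,-.003),(.0885,.027,-.003),(.0885,-.027,-.003)]:
    u=proj(p,G+Rs.apply(v));cv2.circle(i,tuple(int(round((a+.5)*4)) for a in u),3,(0,0,255),-1)
cv2.imwrite("pics/s5c.png",i[400:800,600:1200])
```

```text
dist 0.0905212108470754 off-axis 0.0025384375833558495 incid 25.057132693130217 line 0.033890988332695896 W [ 0.61243152 -0.06203698  0.22218533] j [-17.2  27.8  26.5  89.7  -7.5  84.8 105.7]
```

View pics/s5c.png

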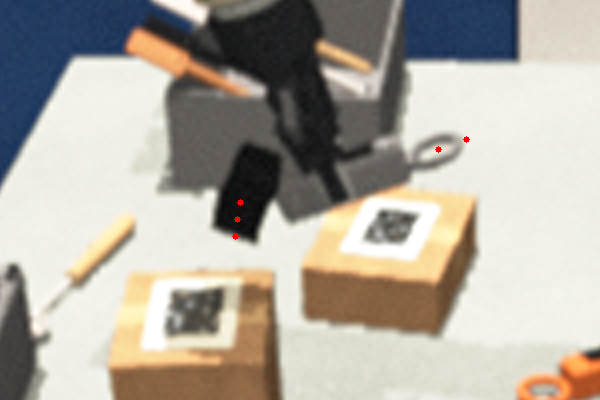

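>>> play_rows(commands=[[0,0,0,0,0,0,1],[0,0,0,0,0,0,1],[0,0,0,0,0,0,1],[0,0,0,0,0,0,1],[0,0,0,0,0,0,1],[0,0,0,0,0,0,1],[0,0,0,0,0,0,1],[0,0,0,0,0,0,1],[0,0,0,0,0,0,1],[0,0,0,0,0,0,1],[0,0,0,0,0,0,1],[0,0,0,0,0,0,1],[0,0,0,0,0,0,1],[0,0,0,0,0,0,1],[0,0,0,0,0,0,1],[0,0,0,0,0,0,1],[0,0,0,0,0,0,1],[0,0,0,0,0,0,1],[0,0,0,0,0,0,1],[0,0,0,0,0,0,1]])

```text
time_s: 10.9
ee_pos: [0.5276, -0.069, 0.2453]
ee_rot: [179.8, -19.8, -174.9]
contact_force: [-0.2, -1.7, -1.6]
gripper_width: 0.0269
```

Run:
```python
from h import *
scancheck([.6525,-.06,.141],[0,0,1],[-.087,.996,0])
T=[.672,.183,.047]
s=st()
up=plan([.49,.05,.28],rot(s["ee_rot"]),grip=1,vmax=45)
p,R=scanpose(T,11,12);print(p,R.as_euler("xyz",degrees=True))
b=plan(p,R,start=up,grip=1,vmax=40)
w=load("w1");t=load("top0")
print(onz(w,(295.6,282.1),.048),onz(t,(193.9,118.1),.048))
```

```text
dist 0.09253210106934873 off-axis 0.002560673383160434 incid 25.219328903505197 line 0.08467840927902587 W [ 0.61220976 -0.06140388  0.22432849] j [-17.3  27.6  26.5  89.8  -7.5  84.8 105.7]
dist 130 ang 0.0 n 3
[[12, 41, -8, 0, 0, 0, 1],
[13, 40, -7, 0, 0, 0, 1],
[12, 41, -8, 0, 0, 0, 1]]
[0.53851138 0.15705244 0.13176462] [-180.  -12. -169.]
dist 189 ang 9.8 n 5
[[-21, 20, 24, 0.4, -1.6, -1.1, 1],
[-21, 21, 24, 0.3, -1.5, -1.2, 1],
[-20, 19, 25, 0.4, -1.6, -1.1, 1],
[-20, 20, 26, 0.3, -1.5, -1.1, 1],
[-20, 19, 25, 0.4, -1.6, -1.2, 1]]
[0.6696444  0.18036544 0.048     ] [0.67141705 0.18261286 0.048     ]
```

>>> play_rows(commands=[[12,35,-8,0,0,0,1],[13,41,-7,0,0,0,1],[12,41,-8,0,0,0,1],[-21,20,24,0.4,-1.6,-1.1,1],[-21,21,24,0.3,-1.5,-1.2,1],[-20,19,25,0.4,-1.6,-1.1,1],[-20,20,22,0.3,-1.5,-1.1,1],[-10,10,10,0.2,-1,-0.6,1],[0,0,0,0,0,0,1]])

```text
time_s: 12.02
ee_pos: [0.5366, 0.148, 0.1508]
ee_rot: [180.0, -12.2, -169.5]
contact_force: [-0.3, -0.0, -1.5]
gripper_width: 0.0273
```

Run:
```python
from h import *
T=[.671,.182,.047];y=np.radians(11)
scancheck(T,[-np.cos(y)*.7071,-np.sin(y)*.7071,.7071],[-np.sin(y),np.cos(y),0])
p,R=scanpose(T,11,12,.092);plan(p,R,grip=1)
```

```text
dist 0.10699556171876298 off-axis 0.011724057538208097 incid 12.245030689851273 line 0.3308381245757674 W [0.62207337 0.16391196 0.1411527 ] j [-33.3  29.7  19.9  97.  -11.5  67.6  91.3]
dist 19 ang 0.5 n 1
[[-5, 8, 17, 0.1, -0.2, -0.5, 1]]
```

>>> play_rows(commands=[[-2.5,4,9,0.1,-0.1,-0.3,1],[-2.5,4,9,0,-0.1,-0.2,1],[0,0,0,0,0,0,1]])

```text
time_s: 12.4
ee_pos: [0.5365, 0.155, 0.1321]
ee_rot: [-180.0, -12.0, -169.0]
contact_force: [0.1, 0.1, -1.7]
gripper_width: 0.0271
```

Run:
```python
from h import *
T=[.671,.182,.047];y=np.radians(11)
scancheck(T,[-np.cos(y)*.7071,-np.sin(y)*.7071,.7071],[-np.sin(y),np.cos(y),0])
p=cap("side","s6")
s=st();G,Rs=scanner_from_tool(s["ee_pos"],rot(s["ee_rot"]),G0)
i=cv2.resize(p["image"],None,fx=4,fy=4,interpolation=cv2.INTER_CUBIC)
for v in [(-.077,0,-.003),(.0885,0,-.003),(.0885,.027,-.003),(.0885,-.027,-.003)]:
    u=proj(p,G+Rs.apply(v));cv2.circle(i,tuple(int(round((a+.5)*4)) for a in u),3,(0,0,255),-1)
for d in (.03,.06,.09):
    u=proj(p,G+Rs.apply(np.array([.0885,0,-.003])+d*np.array([.707,0,-.707])));cv2.circle(i,tuple(int(round((a+.5)*4)) for a in u),3,(0,255,0),-1)
cv2.imwrite("pics/s6c.png",i[700:1250,550:1250])
```

```text
dist 0.09095041780981149 off-axis 0.0012575959365221869 incid 11.998324420947261 line 0.0232496438328564 W [0.62191267 0.17149989 0.12285447] j [-33.6  30.9  19.4  97.8 -11.9  65.3  91.3]
```

View pics/s6c.png

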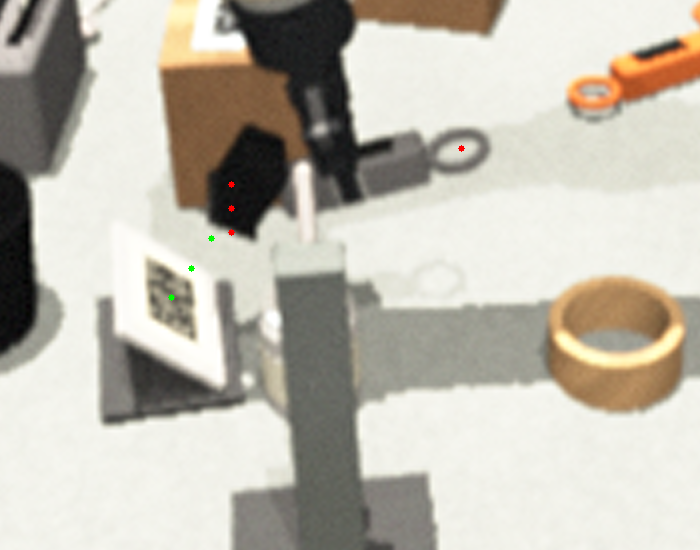

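>>> play_rows(commands=[[0,0,0,0,0,0,1],[0,0,0,0,0,0,1],[0,0,0,0,0,0,1],[0,0,0,0,0,0,1],[0,0,0,0,0,0,1],[0,0,0,0,0,0,1],[0,0,0,0,0,0,1],[0,0,0,0,0,0,1],[0,0,0,0,0,0,1],[0,0,0,0,0,0,1],[0,0,0,0,0,0,1],[0,0,0,0,0,0,1],[0,0,0,0,0,0,1],[0,0,0,0,0,0,1],[0,0,0,0,0,0,1],[0,0,0,0,0,0,1],[0,0,0,0,0,0,1],[0,0,0,0,0,0,1],[0,0,0,0,0,0,1],[0,0,0,0,0,0,1]])

```text
time_s: 14.95
ee_pos: [0.5375, 0.1541, 0.1336]
ee_rot: [-180.0, -11.9, -169.1]
contact_force: [-0.1, -0.6, -2.2]
gripper_width: 0.027
```

Run:
```python
from h import *
T=[.671,.182,.047];y=np.radians(11)
scancheck(T,[-np.cos(y)*.7071,-np.sin(y)*.7071,.7071],[-np.sin(y),np.cos(y),0])
t=cap("top","t7"); crop(cv2.convertScaleAbs(t["image"],alpha=1.5),90,120,160,180,8,"pics/t7c.png")
```

```text
dist 0.09189891615671322 off-axis 0.0024598835943657645 incid 11.875083188056257 line 0.07950764677146219 W [0.62291483 0.17049698 0.12450562] j [-33.6  30.8  19.4  97.8 -11.9  65.4  91.3]
```

View pics/t7c.png

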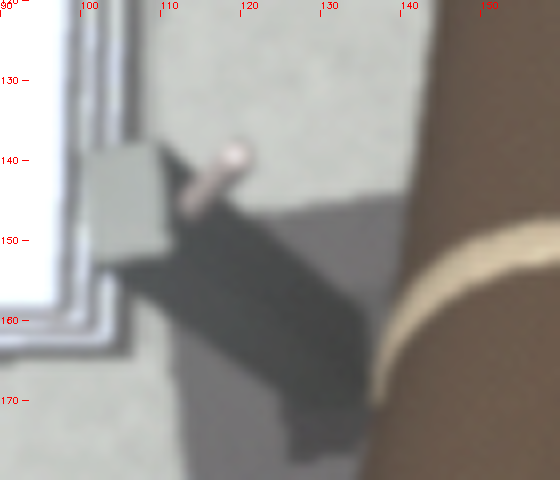

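Run:
```python
from h import *
from scipy.optimize import least_squares
np.set_printoptions(precision=4,suppress=True)
t=load("t7");s=load("side0");w=load("w1")
q=lambda u:np.array(u)-.4
a=np.radians(35)
def P(v,d):
    h_=np.array([np.sin(v[2]),-np.cos(v[2]),0]);return np.array([v[0],v[1],.235])+d*(h_*np.sin(a)+np.array([0,0,np.cos(a)]))
def top(v,back=.014): 
    h_=np.array([np.sin(v[2]),-np.cos(v[2]),0]);return np.array([v[0],v[1],.256])-back*h_
def r(v):
    return np.concatenate([proj(t,P(v,.055))-q((119,139.3)),proj(s,P(v,.055))-q((213,217.5)),(proj(t,top(v))-q((105.5,145.5))),(proj(w,top(v))-q((469,288.5))),[np.degrees(v[2]-np.radians(10.8))*.3]])
v=least_squares(r,[.528,.36,.19]);print(v.x,np.degrees(v.x[2]),v.fun)
print("root proj top",proj(t,P(v.x,0)),"tip",P(v.x,.06))
np.save("stand.npy",v.x)
```

```text
[0.5282 0.3618 0.2355] 13.49069917632733 [ 1.1023  0.4025  0.1572 -0.3695  0.2064  0.2945  0.8571  0.7421  0.8072]
root proj top [113.2233 146.3551] tip [0.5363 0.3283 0.2841]
```

```bash
cat > sim.py <<'E'
from kin import *
_b=pickle.load(open("kin.pkl","rb"))
def F(q): return fk(q,_b[1],_b[2])
def jac(q):
    p,R=F(q);J=np.zeros((6,7))
    for i in range(7):
        d=np.zeros(7);d[i]=.05;a,Q=F(q+d);J[:3,i]=(a-p)/.05;J[3:,i]=(Q*R.inv()).as_rotvec()/.05
    return J
def step(q,p,R,it=6):
    for _ in range(it):
        a,Q=F(q);e=np.concatenate([p-a,(R*Q.inv()).as_rotvec()]);J=jac(q)*1.0
        act=np.ones(7,bool)
        for _ in range(4):
            Ja=J.copy();Ja[:,~act]=0
            dq=Ja.T@np.linalg.solve(Ja@Ja.T+1e-10*np.eye(6),e);dq=np.clip(dq,-8,8)
            bad=act&(((q+dq)<LO+.3)|((q+dq)>HI-.3))
            if not bad.any():break
            act&=~bad
        q=np.clip(q+dq,LO+.3,HI-.3)
    a,Q=F(q);return q,np.linalg.norm(p-a)*1000,np.degrees((R*Q.inv()).magnitude())
def path(q,wps,vmax=40,wmax=8):
    for name,(p,R) in wps:
        p0,R0=F(q);n=int(max(1,np.ceil(np.linalg.norm(p-p0)*1000/vmax),np.ceil(np.degrees((R0.inv()*R).magnitude())/wmax)))
        sl=Slerp([0,1],Ro.concatenate([R0,R]))
        for k in range(1,n+1): q,e1,e2=step(q,p0+(p-p0)*k/n,sl(k/n))
        print(name,n,np.round(q),"err",round(e1,1),round(e2,1),"tcp",np.round(p,3))
    return q
E
cat > hang.py <<'E'
from sim import *
v=np.load("stand.npy");YAW=12.
root=np.array([v[0],v[1],.235]);hd=np.array([np.sin(np.radians(YAW)),-np.cos(np.radians(YAW)),0]);pg=hd*np.sin(np.radians(35))+np.array([0,0,np.cos(np.radians(35))])
def eyepose(E,b,dyaw=0):
    Rs=Rs_(YAW-90+dyaw,90-b);return tool_from_scanner(np.array(E)-Rs.apply([-.077,0,-.003]),Rs,G0)
def hp(b,d,off=(0,0,0),dyaw=0): return eyepose(root+pg*d+np.array(off),b,dyaw)
E
python3 - <<'E'
from hang import *
s=st();q=np.array(s["joints"])
for b in (30,40,55):
    print("b",b)
    c=rot(s["ee_rot"])
    w=[("up",(np.array([.45,.12,.33]),c)),("pre",hp(b,.10,(.0,-.06,.03))),("above",hp(b,.085)),("in",hp(b,.02))]
    for bb in range(b-10,10,-10): w.append((f"b{bb}",hp(bb,.018)))
    path(q,w)
E
```

```text
b 30
up 6 [-37.  11.  22.  97.  -5.  84.  86.] err 0.0 0.0 tcp [0.45 0.12 0.33]
pre 13 [  2.  32.   5. 101. -58.  84.  46.] err 0.0 0.0 tcp [0.547 0.215 0.274]
above 3 [  6.  35.  -8. 102. -58.  72.  44.] err 0.0 0.0 tcp [0.545 0.283 0.232]
in 2 [  8.  40. -16. 104. -58.  63.  47.] err 0.0 0.0 tcp [0.537 0.32  0.179]
b20 2 [ 17.  50. -28. 103. -57.  62.  50.] err 0.0 0.0 tcp [0.534 0.334 0.173]
b 40
up 6 [-37.  11.  22.  97.  -5.  84.  86.] err 0.0 0.0 tcp [0.45 0.12 0.33]
pre 12 [-20.  29.  33. 102. -59.  89.  46.] err 0.0 0.0 tcp [0.549 0.203 0.281]
above 3 [-14.  29.  16. 103. -59.  76.  43.] err 0.0 0.0 tcp [0.547 0.271 0.239]
in 2 [ -8.  33.   3. 105. -59.  66.  43.] err 0.0 0.0 tcp [0.54  0.308 0.185]
b30 2 [  7.  40. -15. 104. -58.  64.  47.] err 0.0 0.0 tcp [0.537 0.321 0.177]
b20 2 [ 17.  49. -27. 103. -58.  62.  51.] err 0.0 0.0 tcp [0.534 0.334 0.173]
b 55
up 6 [-37.  11.  22.  97.  -5.  84.  86.] err 0.0 0.0 tcp [0.45 0.12 0.33]
pre 12 [-28.  22.  36.  99. -46.  81.  34.] err 0.0 0.0 tcp [0.552 0.188 0.295]
above 3 [-32.  24.  33. 102. -50.  74.  33.] err 0.0 0.0 tcp [0.551 0.256 0.252]
in 2 [-34.  28.  31. 105. -54.  68.  35.] err 0.0 0.0 tcp [0.543 0.293 0.199]
b45 2 [-18.  31.  15. 105. -58.  68.  42.] err 0.0 0.0 tcp [0.541 0.304 0.188]
b35 2 [ -0.  36.  -6. 105. -59.  65.  46.] err 0.0 0.0 tcp [0.538 0.315 0.18 ]
b25 2 [ 12.  44. -21. 104. -58.  63.  49.] err 0.0 0.0 tcp [0.536 0.327 0.175]
b15 2 [ 19.  54. -31. 103. -58.  62.  53.] err 0.0 0.0 tcp [0.533 0.34  0.172]
```

Run:
```python
from hang import *
s=st();c=rot(s["ee_rot"]);print(s["time_s"])
a=plan([.46,.11,.33],c,grip=1,vmax=40)
p,R=hp(48,.10,(0,-.08,.04),10);print(p)
b=plan(p,R,start=a,grip=1,vmax=40,wmax=8)
path(np.array(s["joints"]),[("u",(np.array([.46,.11,.33]),c)),("p",(p,R)),("ab",hp(48,.085,dyaw=10)),("in",hp(48,.02,dyaw=10)),("b35",hp(35,.018,dyaw=10)),("b25",hp(25,.018,dyaw=8))])
```

```text
15.0
dist 216 ang 0.0 n 6
[[21, -5, -29, 0, 0, 0, 1],
[20, -5, -29, 0, 0, 0, 1],
[21, -4, -29, 0, 0, 0, 1],
[20, -5, -30, 0, 0, 0, 1],
[21, -5, -29, 0, 0, 0, 1],
[20, -5, -29, 0, 0, 0, 1]]
[0.55976271 0.17716976 0.29770015]
dist 125 ang 83.5 n 11
[[-10, 4, 1, -3.3, 2.3, 6.5, 1],
[-10, 6, 1, -3.3, 2.3, 6.4, 1],
[-9.6, 6.3, 0.1, -3.2, 2.3, 6.5, 1],
[-8.5, 7.4, 0.7, -3.3, 2.3, 6.4, 1],
[-7.7, 8.3, 0.8, -3.3, 2.3, 6.5, 1],
[-6.7, 9.1, 1, -3.3, 2.2, 6.4, 1],
[-5.7, 9.7, 1.3, -3.3, 2.3, 6.5, 1],
[-5, 10, 2, -3.3, 2.3, 6.4, 1],
[-3, 11, 2, -3.2, 2.3, 6.5, 1],
[-3, 10, 2, -3.3, 2.3, 6.5, 1],
[-1, 11, 4, -3.3, 2.3, 6.4, 1]]
u 6 [-36.  12.  22.  96.  -5.  85.  88.] err 0.0 0.0 tcp [0.46 0.11 0.33]
p 11 [-22.  29.  34.  92. -49.  93.  46.] err 0.0 0.0 tcp [0.56  0.177 0.298]
ab 3 [-28.  32.  31.  96. -54.  85.  44.] err 0.0 0.0 tcp [0.558 0.266 0.245]
in 2 [-30.  35.  30.  99. -57.  79.  46.] err 0.0 0.0 tcp [0.55  0.302 0.192]
b35 2 [-12.  40.   8.  97. -58.  78.  49.] err 0.0 0.0 tcp [0.544 0.317 0.18 ]
b25 2 [  2.  45.  -9.  98. -58.  75.  51.] err 0.0 0.0 tcp [0.539 0.328 0.175]
```

Run:
```python
from hang import *
s=st();c=rot(s["ee_rot"])
for dy in (0,-15,-25):
    print(dy);path(np.array(s["joints"]),[("u",(np.array([.46,.11,.33]),c)),("p",hp(48,.10,(0,-.08,.04),dy)),("ab",hp(48,.085,dyaw=dy)),("in",hp(48,.02,dyaw=dy)),("b35",hp(35,.018,dyaw=dy)),("b25",hp(25,.018,dyaw=dy))])
a=plan([.46,.11,.33],c,grip=1,vmax=40,show=False)
p,R=hp(48,.10,(0,-.08,.04),0);print(p)
b=plan(p,R,start=a,grip=1,vmax=40,wmax=8)
```

```text
0
u 6 [-36.  12.  22.  96.  -5.  85.  88.] err 0.0 0.0 tcp [0.46 0.11 0.33]
p 12 [-23.  25.  35.  99. -51.  86.  41.] err 0.0 0.0 tcp [0.551 0.175 0.298]
ab 3 [-29.  27.  32. 103. -57.  78.  40.] err 0.0 0.0 tcp [0.549 0.263 0.245]
in 2 [-26.  30.  24. 106. -59.  70.  41.] err 0.0 0.0 tcp [0.542 0.299 0.192]
b35 2 [ -0.  36.  -6. 105. -59.  65.  45.] err 0.0 0.0 tcp [0.538 0.315 0.18 ]
b25 2 [ 12.  45. -22. 104. -58.  63.  49.] err 0.0 0.0 tcp [0.536 0.327 0.175]
-15
u 6 [-36.  12.  22.  96.  -5.  85.  88.] err 0.0 0.0 tcp [0.46 0.11 0.33]
p 14 [-25.  17.  37. 110. -54.  75.  32.] err 0.0 0.0 tcp [0.537 0.173 0.298]
ab 3 [-23.  19.  23. 113. -59.  62.  30.] err 0.0 0.0 tcp [0.536 0.262 0.245]
in 2 [ -9.  23.   0. 114. -59.  50.  30.] err 0.0 0.0 tcp [0.528 0.298 0.192]
b35 2 [ 22.  37. -36. 114. -59.  40.  39.] err 0.0 0.0 tcp [0.528 0.314 0.18 ]
b25 2 [ 33.  50. -49. 115. -58.  35.  46.] err 0.0 0.0 tcp [0.529 0.327 0.175]
-25
u 6 [-36.  12.  22.  96.  -5.  85.  88.] err 0.0 0.0 tcp [0.46 0.11 0.33]
p 15 [-28.  11.  37. 116. -56.  65.  26.] err 0.0 0.0 tcp [0.528 0.175 0.298]
ab 3 [-10.  15.   4. 118. -59.  49.  22.] err 0.0 0.0 tcp [0.527 0.263 0.245]
in 2 [  5.  22. -20. 119. -59.  36.  23.] err 0.0 0.0 tcp [0.519 0.3   0.192]
b35 2 [ 36.  42. -56. 121. -59.  20.  35.] err 0.0 0.0 tcp [0.522 0.315 0.18 ]
b25 2 [ 43.  61. -68. 122. -58.  11.  47.] err 0.0 0.0 tcp [0.525 0.327 0.175]
[0.55104211 0.17450361 0.29770015]
dist 116 ang 92.8 n 12
[[-8.8, 3.9, 0.9, -3.4, 2, 6.7, 1],
[-8.4, 4.8, 0.9, -3.4, 2, 6.6, 1],
[-7.8, 5.7, 0.9, -3.4, 1.9, 6.7, 1],
[-7.1, 6.5, 1, -3.4, 2, 6.7, 1],
[-6.3, 7.2, 1.1, -3.3, 2, 6.6, 1],
[-5.5, 7.9, 1.5, -3.4, 2, 6.7, 1],
[-4.6, 8.3, 1.7, -3.4, 2, 6.7, 1],
[-3.7, 8.8, 2.1, -3.4, 2, 6.6, 1],
[-2.7, 8.9, 2.4, -3.4, 1.9, 6.7, 1],
[-1.8, 9.1, 3, -3.4, 2, 6.7, 1],
[-0.8, 9, 3.4, -3.4, 2, 6.6, 1],
[0, 8.8, 4, -3.4, 2, 6.7, 1]]
```

Go: up, then turn.

>>> play_rows(commands=[[12,-3,-18,0,0,0,1],[20,-5,-29,0,0,0,1],[21,-4,-29,0,0,0,1],[20,-5,-30,0,0,0,1],[21,-5,-29,0,0,0,1],[20,-5,-29,0,0,0,1],[10,-2,-14,0,0,0,1],[-9,4,1,-3.4,2,6.7,1],[-8.5,5,1,-3.4,2,6.6,1],[-8,5.5,1,-3.4,1.9,6.7,1],[-7,6.5,1,-3.4,2,6.7,1],[-6.5,7,1,-3.3,2,6.6,1],[-5.5,8,1.5,-3.4,2,6.7,1]])

```text
time_s: 16.62
ee_pos: [0.5004, 0.1386, 0.3331]
ee_rot: [172.7, -27.1, 148.5]
contact_force: [-0.0, -0.5, -2.7]
gripper_width: 0.0271
```

Run:
```python
from hang import *
s=st();print(np.round(s["joints"],1))
p,R=hp(48,.10,(0,-.08,.04),0)
plan(p,R,grip=1,vmax=40,wmax=8)
path(np.array(s["joints"]),[("p",(p,R))])
```

```text
[-27.9  21.1  29.8  90.1 -29.8  92.6  63.1]
dist 71 ang 45.1 n 6
[[-6.3, 9, 4.6, -3.2, 1.9, 6.5, 1],
[-5.4, 9.4, 4.9, -3.3, 1.9, 6.5, 1],
[-4.5, 9.7, 5.3, -3.2, 2, 6.5, 1],
[-3.6, 9.8, 5.6, -3.2, 1.9, 6.5, 1],
[-2.7, 9.9, 6.2, -3.3, 1.9, 6.5, 1],
[-1.8, 9.7, 6.6, -3.2, 1.9, 6.5, 1]]
p 6 [-23.  25.  35.  99. -51.  86.  41.] err 0.0 0.0 tcp [0.551 0.175 0.298]
```

>>> play_rows(commands=[[-6.5,9,4.5,-3.2,1.9,6.5,1],[-5.5,9.5,5,-3.3,1.9,6.5,1],[-4.5,9.5,5.5,-3.2,2,6.5,1],[-3.5,10,5.5,-3.2,1.9,6.5,1],[-2.5,10,6,-3.3,1.9,6.5,1],[-2,9.5,6.5,-3.2,1.9,6.5,1],[0,0,0,0,0,0,1]])

```text
time_s: 17.5
ee_pos: [0.5517, 0.1725, 0.2945]
ee_rot: [-179.0, -42.2, 99.9]
contact_force: [0.2, -0.2, -1.1]
gripper_width: 0.0272
```

Run:
```python
from hang import *
s=st();print(np.round(s["joints"],1))
p,R=hp(48,.10,(0,-.08,.04),0);plan(p,R,grip=1)
w=cap("wrist","w8");i=cv2.resize(w["image"],None,fx=1.5,fy=1.5,interpolation=cv2.INTER_CUBIC)
G,Rs=scanner_from_tool(s["ee_pos"],rot(s["ee_rot"]),G0)
for X,c in [(G+Rs.apply([-.077,0,-.003]),(0,0,255)),(root,(0,255,0)),(root+pg*.06,(255,0,0)),(root+pg*.03,(255,255,0))]:
    u=proj(w,X);print(u);cv2.circle(i,tuple(int(round((a+.5)*1.5)) for a in u),3,c,-1)
cv2.imwrite("pics/w8c.png",i)
```

```text
[-24.4  25.1  34.7  98.6 -52.9  84.9  37.2]
dist 4 ang 1.6 n 1
[[3.6, -0.3, -1, 0.4, -0.2, -1.5, 1]]
[249.66828894 101.34539865]
[260.81975761  82.18366902]
[264.0919804  66.9310766]
[262.27162593  75.41617268]
```

View pics/w8c.png

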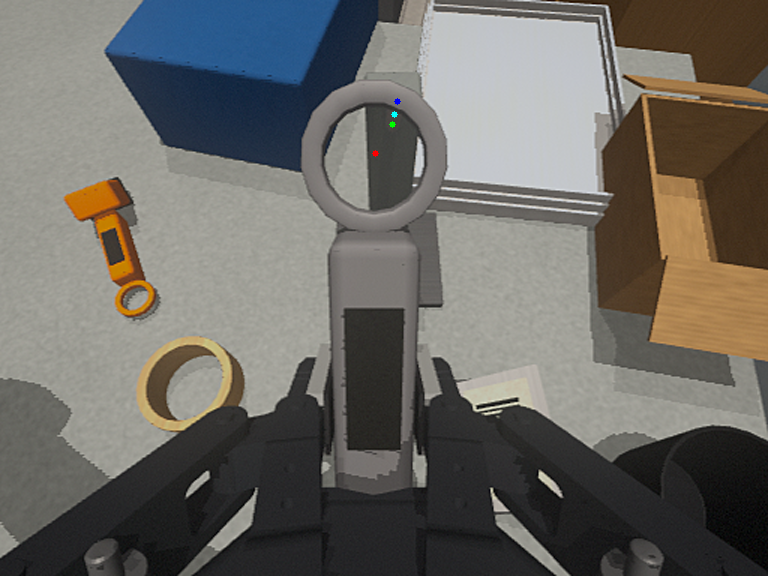

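Run:
```python
from h import *
crop(cv2.convertScaleAbs(load("w8")["image"],alpha=1.5),195,40,305,160,6,"pics/w8d.png")
```

```text
(no output)
```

View pics/w8d.png

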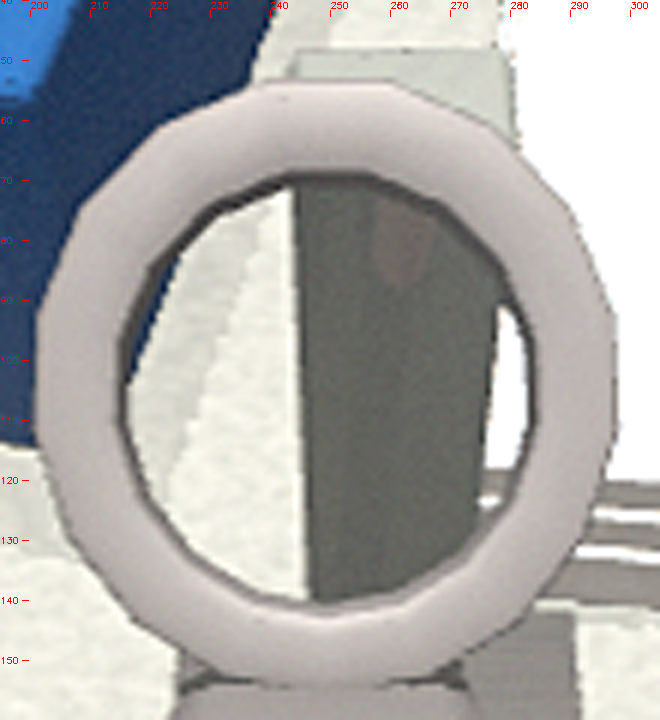

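Run:
```python
from hang import *
s=st()
p,R=hp(48,.085);plan(p,R,grip=1,vmax=25)
```

```text
dist 103 ang 1.5 n 5
[[7, 3, 19, 0.1, 0, -0.3, 1],
[6, 3, 20, 0.1, -0.1, -0.3, 1],
[7, 3, 19, 0, 0, -0.2, 1],
[6, 3, 19, 0.1, 0, -0.3, 1],
[7, 3, 19, 0.1, -0.1, -0.3, 1]]
```

>>> play_rows(commands=[[7,3,19,0.1,0,-0.3,1],[6,3,20,0.1,-0.1,-0.3,1],[7,3,19,0,0,-0.2,1],[6,3,19,0.1,0,-0.3,1],[7,3,19,0.1,-0.1,-0.3,1],[0,0,0,0,0,0,1]])

```text
time_s: 18.3
ee_pos: [0.5466, 0.2724, 0.2424]
ee_rot: [179.8, -41.9, 102.9]
contact_force: [-1.1, 0.3, -2.1]
gripper_width: 0.0271
```

```bash
cat > look.py <<'E'
from hang import *
import sys
def look(name,b,d,full=False):
    s=st();print(np.round(s["joints"],1),s["time_s"],np.round(s["contact_force"],1))
    p,R=hp(b,d);plan(p,R,grip=1,vmax=15)
    w=cap("wrist",name);G,Rs=scanner_from_tool(s["ee_pos"],rot(s["ee_rot"]),G0);E=G+Rs.apply([-.077,0,-.003])
    print("eye in peg axes (along,perp-h,lat)",(E-root)@pg*1000,(E-root)@np.cross(pg,np.cross(hd,[0,0,1]))*1000,(E-root)@np.cross(hd,[0,0,1])*1000)
    im=cv2.convertScaleAbs(w["image"],alpha=1.4)
    for X,c in [(E,(0,0,255)),(root,(0,255,0)),(root+pg*.06,(255,0,0))]:
        u=proj(w,X);cv2.circle(im,tuple(int(round(a)) for a in u),1,c,-1);print(u.round(1))
    crop(im,185,30,315,170,5,f"pics/{name}c.png")
if __name__=="__main__": look(sys.argv[1],float(sys.argv[2]),float(sys.argv[3]))
E
python3 look.py w9 48 .06
```

```text
[-29.9  27.3  28.8 101.5 -56.8  75.1  36.3] 18.3 [-1.1  0.3 -2.1]
dist 18 ang 0.8 n 2
[[-4.2, 0.3, 8, -0.2, 0, 0.3, 1],
[-4.1, 0.3, 8, -0.2, 0.1, 0.3, 1]]
eye in peg axes (along,perp-h,lat) 76.79044341758377 -6.351037733299725 1.4246853521905103
[249.7 101.3]
[251.8 125. ]
[252.3 118.4]
```

View pics/w9c.png

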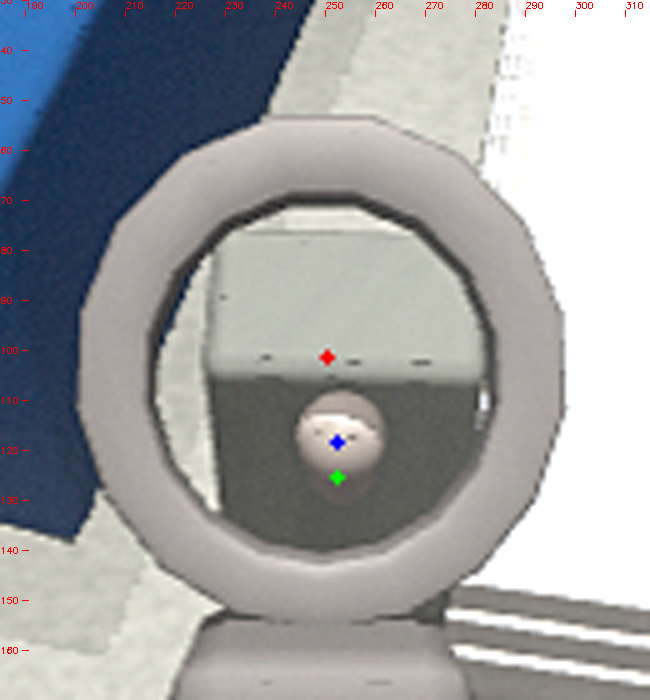

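>>> play_rows(commands=[[-4.5,0.3,7,-0.2,0,0.3,1],[-4.5,0.3,8,-0.2,0.1,0.3,1],[0,0,0,0,0,0,1]])

```text
time_s: 18.73
ee_pos: [0.5483, 0.2724, 0.2248]
ee_rot: [179.9, -41.9, 101.8]
contact_force: [-0.2, -0.4, -2.5]
gripper_width: 0.0274
```

```bash
python3 look.py w10 48 .02
```

```text
[-28.3  28.   26.7 102.7 -57.5  72.7  37. ] 18.725 [-0.2 -0.4 -2.5]
dist 43 ang 0.3 n 3
[[0, 0, 14, 0.1, 0, -0.1, 1],
[-1, -1, 15, 0.1, 0, 0, 1],
[0, 0, 14, 0.1, 0.1, -0.1, 1]]
eye in peg axes (along,perp-h,lat) 62.587124747127646 4.0284117956750976 -1.176934100992475
[249.7 101.4]
[247.3 108.4]
[247.1  93.3]
```

View pics/w10c.png

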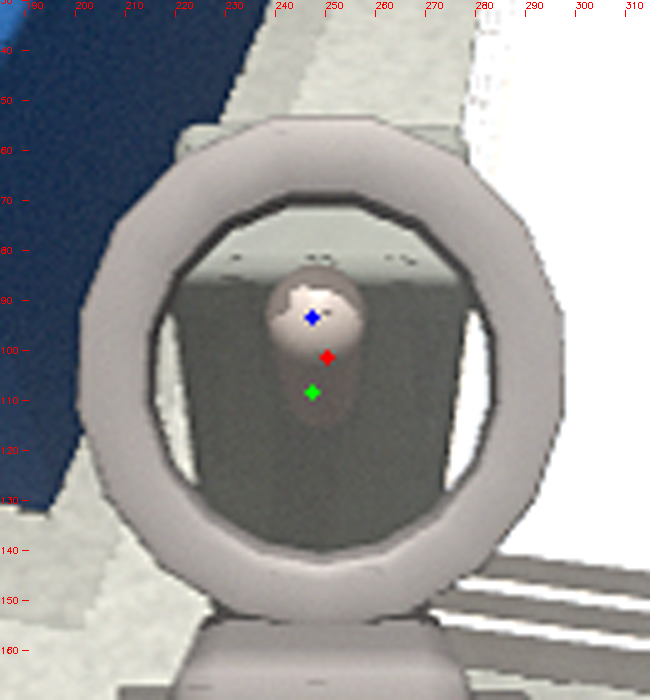

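>>> play_rows(commands=[[-0.5,-0.5,12,0.1,0,0,1],[-0.5,-0.5,12,0.1,0,0,1],[0,0,12,0.1,0,0,1],[0,0,5,0,0,0,1],[0,0,0,0,0,0,1]])

```text
time_s: 19.4
ee_pos: [0.5416, 0.3003, 0.1919]
ee_rot: [-179.9, -41.9, 101.8]
contact_force: [-0.7, 0.2, -2.4]
gripper_width: 0.0273
```

```bash
python3 look.py w11 40 .02
```

```text
[-26.4  29.5  20.2 104.2 -58.2  67.3  37.2] 19.4 [-0.7  0.2 -2.4]
dist 10 ang 8.1 n 1
[[2, 0, 10, 0, 8.1, -0.1, 1]]
eye in peg axes (along,perp-h,lat) 19.156018772256587 -0.5780532874381563 -0.446169669739085
[249.7 101.3]
[248.8 107.6]
[248.5  84.6]
```

View pics/w11c.png

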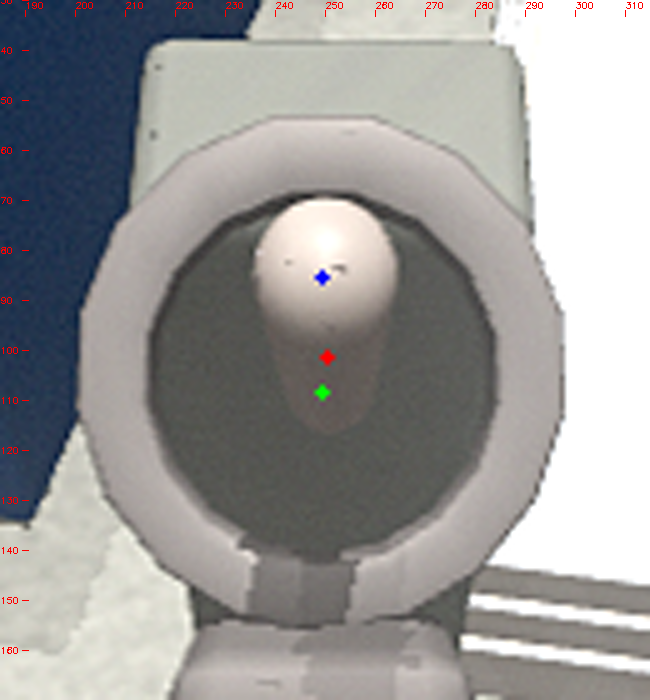

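Run:
```python
from hang import *
s=st();a=(np.array(s["ee_pos"]),rot(s["ee_rot"]))
for b in (42,36,30):
    p,R=hp(b,.028);a=plan(p,R,start=a,grip=1,wmax=4)
```

```text
dist 2 ang 6.1 n 2
[[1, -0.2, -0.2, 0, 3, -0.1, 1],
[1, -0.2, -0.1, 0, 3.1, 0, 1]]
dist 8 ang 6.0 n 2
[[0.7, 0, 4.1, 0, 3, 0, 1],
[0.4, 0, 4.1, 0, 3, 0, 1]]
dist 8 ang 6.0 n 2
[[0.7, 0, 4.1, 0, 3, 0, 1],
[0.5, 0, 4, 0, 3, 0, 1]]
```

>>> play_rows(commands=[[1,0,0,0,3,0,1],[1,0,0,0,3,0,1],[0.7,0,4,0,3,0,1],[0.5,0,4,0,3,0,1],[0,0,0,0,0,0,1]])

```text
time_s: 20.08
ee_pos: [0.542, 0.307, 0.1902]
ee_rot: [179.8, -54.1, 101.9]
contact_force: [-1.0, -1.0, -2.4]
gripper_width: 0.0274
```

```bash
python3 look.py w12 30 .028
```

```text
[ -2.5  33.6  -6.6 103.9 -58.6  64.4  41.2] 20.075 [-1.  -1.  -2.4]
dist 10 ang 5.9 n 1
[[1.4, -2.1, 10, 0.3, 5.9, 0, 1]]
eye in peg axes (along,perp-h,lat) 29.874825965388855 0.6889052162018844 -2.0729995393978617
[249.7 101.1]
[245.8 118.6]
[244.5  68.5]
```

View pics/w12c.png

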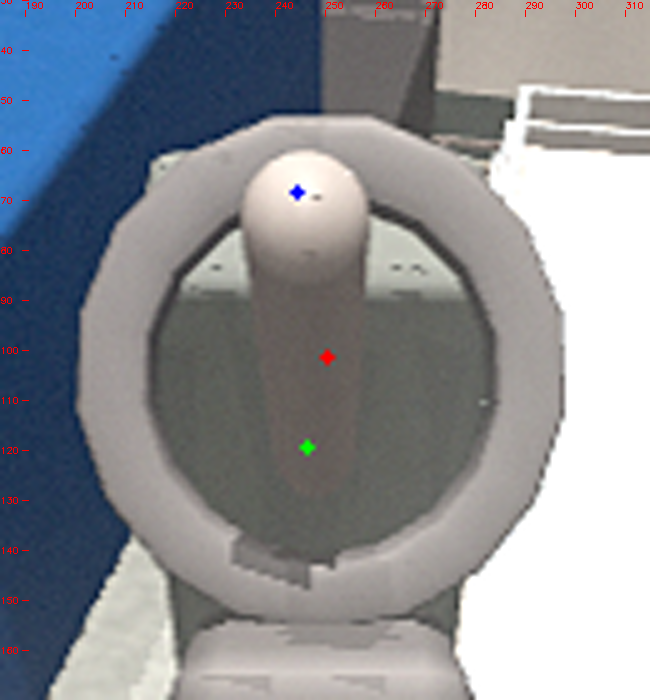

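Run:
```python
from hang import *
s=st();a=(np.array(s["ee_pos"]),rot(s["ee_rot"]))
for b in (30,24):
    p,R=hp(b,.026);a=plan(p,R,start=a,grip=1,wmax=3.2)
path(np.array(s["joints"]),[("30",hp(30,.026)),("24",hp(24,.026)),("20",hp(20,.026))])
```

```text
dist 12 ang 5.9 n 2
[[0.1, -1.2, 5.9, 0.1, 3, 0, 1],
[-0.3, -1.1, 6, 0.2, 2.9, 0, 1]]
dist 8 ang 6.0 n 2
[[0.7, 0, 4.1, 0, 3, 0, 1],
[0.5, 0, 4.1, 0, 3, 0, 1]]
30 1 [  7.  40. -14. 104. -59.  65.  47.] err 0.0 0.0 tcp [0.538 0.316 0.184]
24 1 [ 13.  45. -22. 103. -58.  64.  49.] err 0.0 0.0 tcp [0.536 0.324 0.181]
20 1 [ 16.  48. -26. 103. -58.  63.  51.] err 0.0 0.0 tcp [0.535 0.329 0.179]
```

>>> play_rows(commands=[[0.2,-1,5,0.1,3,0,1],[0,-1,5,0.2,3,0,1],[0.7,0,4,0,3,0,1],[0.5,0,4,0,3,0,1],[0,0,0,0,0,0,1]])

```text
time_s: 20.75
ee_pos: [0.5382, 0.324, 0.1833]
ee_rot: [179.3, -65.8, 102.9]
contact_force: [-0.7, 0.1, -2.2]
gripper_width: 0.0272
```

```bash
python3 look.py w13 22 .026
```

```text
[ 12.5  42.3 -25.3 103.4 -58.5  61.9  45.5] 20.75 [-0.7  0.1 -2.2]
dist 5 ang 2.2 n 1
[[-1.6, -1.9, 4.1, -0.1, 2.2, 0.4, 1]]
eye in peg axes (along,perp-h,lat) 27.95017302635357 -1.169381486387007 -1.3741954950319326
[249.7 100.9]
[247.  130.1]
[246.2  53.1]
```

View pics/w13c.png

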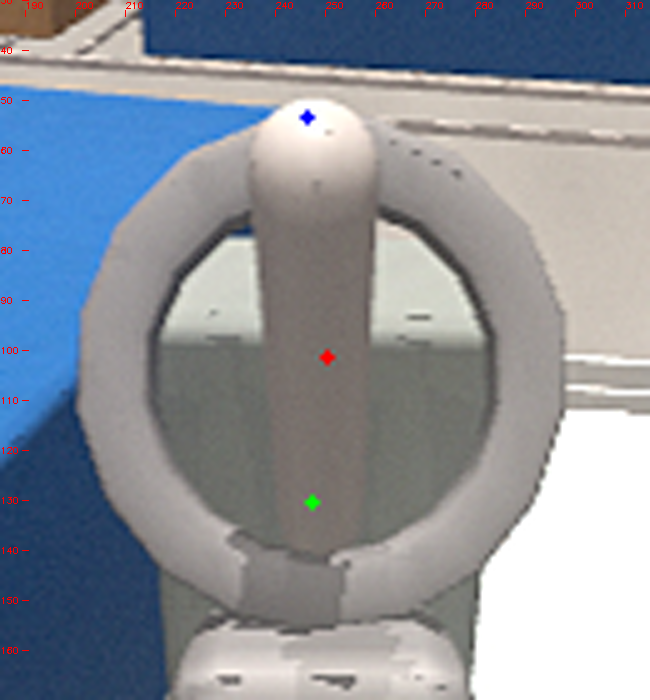

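Run:
```python
from hang import *
p,R=hp(17,.022,(0,0,-.006));plan(p,R,grip=1,wmax=2.5)
```

```text
dist 19 ang 7.2 n 3
[[-2.8, -0.7, 5.6, 0, 2.4, 0.1, 1],
[-3.1, -0.7, 5.4, -0.1, 2.4, 0.2, 1],
[-3.3, -0.7, 5.3, 0, 2.4, 0.1, 1]]
```

>>> play_rows(commands=[[-2.5,-0.7,5,0,2.4,0.1,1],[-3,-0.7,5,0,2.4,0.1,1],[-3,-0.7,5,0,2.4,0.1,1],[0,0,0,0,0,0,1]])

```text
time_s: 21.3
ee_pos: [0.535, 0.3363, 0.1715]
ee_rot: [178.7, -72.5, 103.7]
contact_force: [-1.3, -0.5, -2.6]
gripper_width: 0.0267
```

```bash
python3 look.py w14 17 .022
python3 - <<'E'
from h import *
p=cap("side","s14");crop(p["image"],150,150,310,345,4,"pics/s14c.png")
E
```

```text
[ 17.7  49.2 -32.8 103.2 -58.4  60.4  48.8] 21.3 [-1.3 -0.5 -2.6]
dist 4 ang 0.8 n 1
[[3.5, -1.3, -1.7, -0.2, 0.5, 0.5, 1]]
eye in peg axes (along,perp-h,lat) 17.975798452681026 1.2055542270426156 -0.6535480941250671
[249.7 100.8]
[248.4 121.1]
[248.4  12.5]
```

View pics/w14c.png

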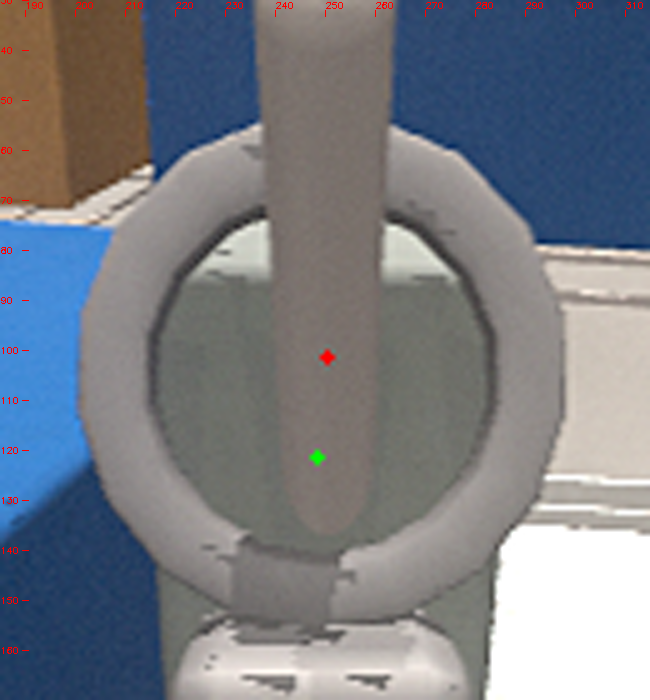

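View pics/s14c.png

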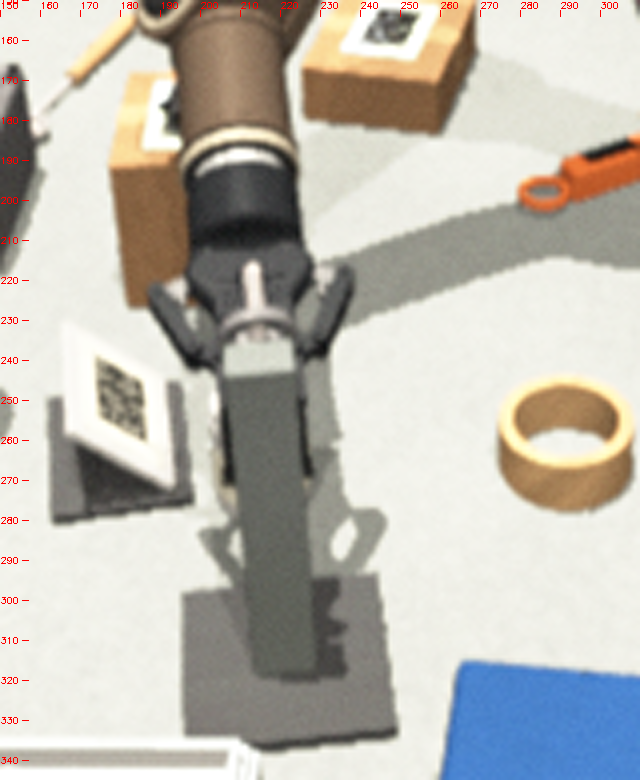

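>>> play_rows(commands=[[0,0,0,0,0,0,0.62],[0,0,0,0,0,0,0.55],[0,0,0,0,0,0,0.4],[0,0,0,0,0,0,0.2],[0,0,0,0,0,0,0],[0,0,0,0,0,0,0],[0,0,0,0,0,0,0]])

```text
time_s: 22.28
ee_pos: [0.5358, 0.3377, 0.1756]
ee_rot: [177.5, -72.4, 104.9]
contact_force: [-0.1, -0.2, -0.3]
gripper_width: 0.0855
```

Run:
```python
from h import *
s=st();print(np.round(s["joints"],1),s["time_s"])
cap("wrist","w15")
p=cap("side","s15");crop(p["image"],150,150,310,345,4,"pics/s15c.png")
```

```text
[ 17.7  48.8 -33.  103.1 -58.3  60.3  48.7] 22.275
```

View pics/w15.png

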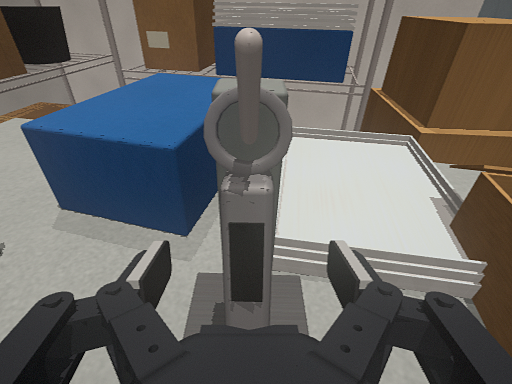

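View pics/s15c.png

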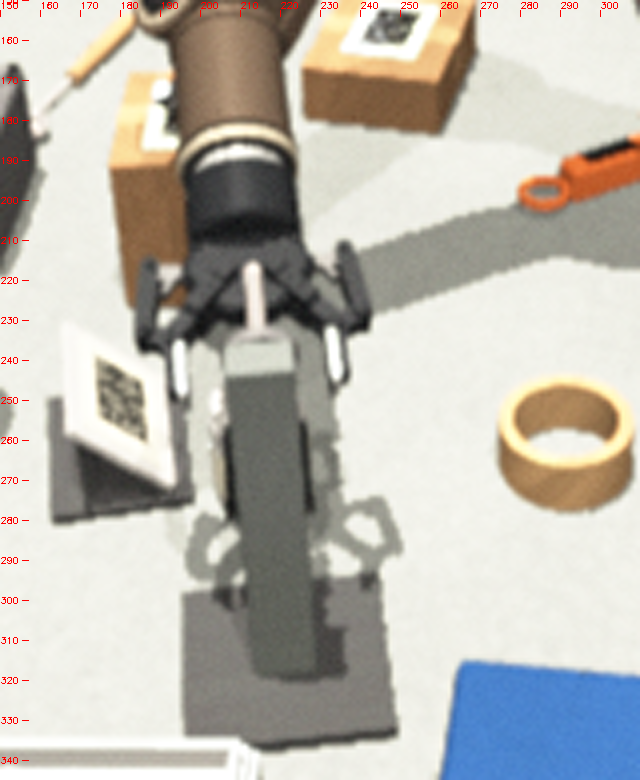

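>>> play_rows(commands=[[0,0,-8,0,0,0,0],[0,0,-12,0,0,0,0],[0,0,-15,0,0,0,0],[0,0,-18,0,0,0,0],[0,0,-20,0,0,0,0],[0,0,-20,0,0,0,0],[0,0,-20,0,0,0,0]])

```text
time_s: 23.25
ee_pos: [0.5603, 0.2244, 0.2121]
ee_rot: [177.5, -72.3, 104.8]
contact_force: [-0.0, -0.2, -0.2]
gripper_width: 0.0853
```

Run:
```python
from h import *
s=st();print(np.round(s["joints"],1),s["time_s"])
w=cap("wrist","w16")
p=cap("side","s16");crop(p["image"],150,150,310,345,4,"pics/s16c.png")
plan(np.array(s["ee_pos"])+[-.03,-.04,.1],rot(s["ee_rot"]))
```

```text
[ 24.8  46.3 -29.1  98.2 -52.   72.4  44.9] 23.25
dist 112 ang 0.3 n 3
[[29, -13, -20, 0.1, 0, 0, 0],
[29, -12, -20, 0, 0.1, 0, 0],
[29, -13, -20, 0.1, 0, 0, 0]]
```

View pics/w16.png

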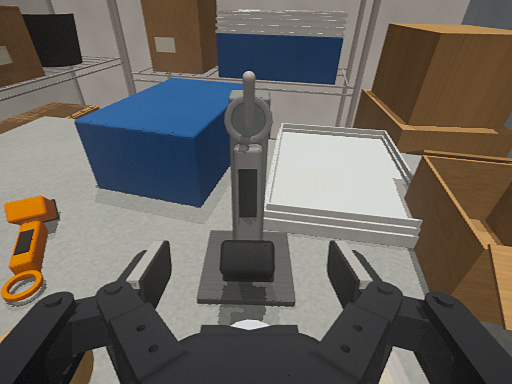

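View pics/s16c.png

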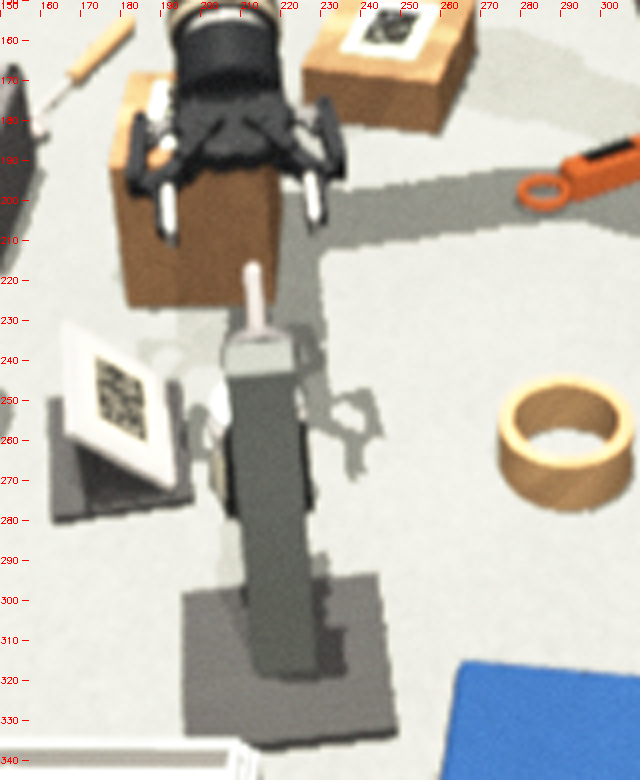

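>>> play_rows(commands=[[15,-6,-10,0,0,0,0],[29,-12,-20,0,0,0,0],[29,-12,-20,0,0,0,0],[15,-6,-10,0,0,0,0],[0,0,0,0,0,0,0],[0,0,0,0,0,0,0],[0,0,0,0,0,0,0],[0,0,0,0,0,0,0]])

```text
time_s: 24.35
ee_pos: [0.5275, 0.1874, 0.3171]
ee_rot: [178.0, -72.4, 104.5]
contact_force: [0.4, -0.3, -0.2]
gripper_width: 0.0855
```

Run:
```python
from h import *
s=st();print(s["time_s"],np.round(s["contact_force"],1))
w=cap("wrist","w17");p=cap("side","s17");t=cap("top","t17")
a=load("side0")["image"];d=cv2.absdiff(a,p["image"]).max(2)
a=cv2.resize(p["image"],(640,480));b=cv2.cvtColor(cv2.resize(cv2.convertScaleAbs(d,alpha=2),(400,300)),cv2.COLOR_GRAY2BGR);c=cv2.resize(w["image"],(400,300))
cv2.imwrite("pics/f1.png",np.vstack([np.hstack([cv2.resize(p["image"],(400,300)),b]),np.hstack([c,cv2.resize(t["image"],(400,300))])]))
```

```text
24.35 [ 0.4 -0.3 -0.2]
```

View pics/f1.png

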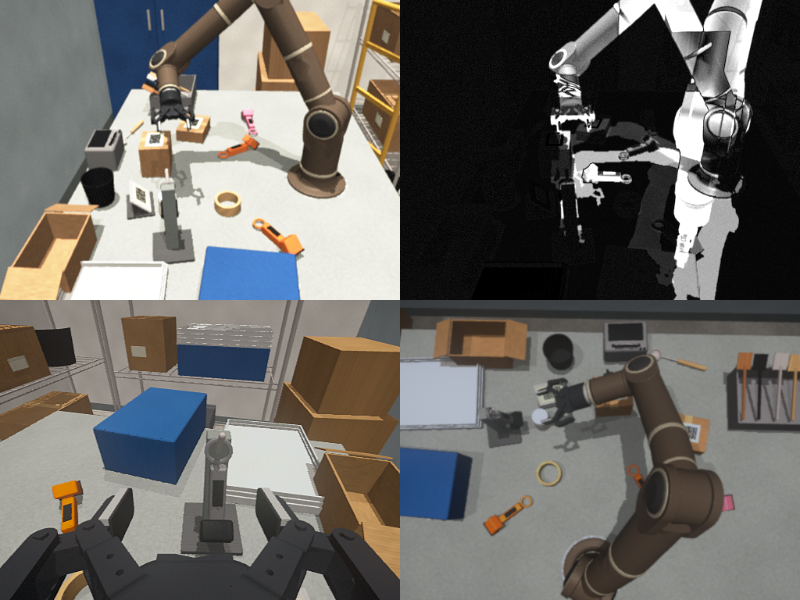

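The scanner hangs still, and only the arm, the shadows and the scanner differ from the first picture. Handing in.

```bash
python3 -c "
from station import manip
print(manip.finish_job())"
```

```text
the job is handed in; nothing more can be done
None
```

The job is done and handed in at about 24 s of the 56 s allowed; no verdict was reported.

| | Distance (mm) | Beam off label middle (mm) | Beam from square | Scan line off label's long side | Hold |
|---|---|---|---|---|---|
| Tall carton label | 91–93 | about 2.5 | about 25° | under 0.5° | about 2.5 s |
| Sloped tag label | 91–92 | 1–2.5 | about 12° | under 0.5° | about 2.5 s |

- **How these were worked out:** they come from the arm's pose and my own position measurements. A side picture taken during each scan agreed with the computed scanner position. While holding still, the tool settled by about 2 mm each time.
- **Hanging:** I slid the eye over the peg while watching the wrist camera, turned the scanner nose down and let go. The last wrist pictures, a second or more after release, show it hanging nose down with its eye on the peg.
- **Rest of the bench:** the gripper is open and clear, with a contact force of about 0.5 N or less. A difference image against the first side picture shows only the arm, the shadows and the scanner changed.
- **Disagreements:** the cameras disagreed slightly early on. The stand's angle read 10.8° from its base edges and 13.5° from the peg fit, so I used 12°. The side camera also placed the scanner's eye about 14 mm from the top camera's reading. I went by the top and wrist views, and the close-ups confirmed them.

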